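# Pack the guest room's coffee corner for refilling

## Task

Get the coffee corner ready to go for refilling: press the grinder's red release button fully down, turn the bean hopper a quarter turn anticlockwise (seen from above) on its mount, then lift it off and set it down gently, upright, on the floor of the round wooden nest. Also put every tin that is standing on the table upright and fully home into a pocket of its own shape in the tray. Leave the mugs, dish, remote and spoon where they are.

Things in the scene. Friction and masses are not known exactly. Their poses are not given: they have to be found in the camera images.
- grinder: White electric coffee grinder, fixed: box 195 x 130 mm, flat deck on top 150 mm above the table. Origin on the table directly below the hopper's axis; z up; the body reaches from 130 mm on the -x side (the front, with drawer and release button) to 65 mm on the +x side, 65 mm either way in y.
- mount (a point): Centre of the bayonet mount on the deck, on the hopper's axis, 150 mm above the table; axes as the grinder's. Steel rim, inner radius 60 mm; claws over the lugs reach 19 mm above the deck. Once released, the hopper turns anticlockwise seen from above (only light drag), can be lifted from about 75 degrees on, and meets a stop a little past 90 degrees.
- release (a joint): Red release button of the mount, travel in m: 0 = up (locked), 0.012 = fully down (released). It has no spring: it needs about 4 N (up to 6 N) straight down and stays where it is left. While it is less than about 0.008 down its pin blocks the hopper from turning.
- release_top (a point): Centre of the top face of the red button: a 32 mm disc on a stem, 95 mm from the hopper's axis on the grinder's -x side, 42 mm above the deck (192 mm above the table) when up and 30 mm above the deck when down.
- hopper: Bean hopper, amber bowl, black foot and lid, 0.35 kg, 114 mm high. Origin: centre of its underside, z up. Foot 80 mm across with two orange lugs along +x and -x to 55 mm radius, 9 mm thick; bowl 110 mm across from 42 to 76 mm up; lid top at 82 mm. On the lid an orange bar handle along x: 70 mm long, 16 mm thick (y), from 82 to 114 mm up. Locked, its x is parallel to the grinder's x.
- nest: Round wooden nest for the hopper, fixed: octagonal rim 141 mm across outside and 125 mm across the flats inside, rim top 20 mm above the table, floor 4 mm above the table. Origin at the centre of its underside. z up. The hopper stands in it on its foot, in any yaw.
- block_square_hole0 (a point): Point at the centre of the mouth (top face) of one pocket; pocket floor 16 mm below it; z up. The other pocket of the block is 70 mm away along x. 49 x 49 mm square pocket for a square tin, sides along the block's x and y. Grey block 140 (x) x 85 (y) mm, its top face 25 mm above the table, fixed in a low wooden tray (165 x 290 mm, rim 14 mm high) beside two other such blocks, 90 mm apart along y.
- block_square_hole1 (a point): Point at the centre of the mouth (top face) of one pocket; pocket floor 16 mm below it; z up. The other pocket of the block is 70 mm away along x. 49 x 49 mm square pocket for a square tin, sides along the block's x and y. Grey block 140 (x) x 85 (y) mm, its top face 25 mm above the table, fixed in a low wooden tray (165 x 290 mm, rim 14 mm high) beside two other such blocks, 90 mm apart along y.
- block_round_hole0 (a point): Point at the centre of the mouth (top face) of one pocket; pocket floor 16 mm below it; z up. The other pocket of the block is 70 mm away along x. 57 mm round pocket for a round tin. Grey block 140 (x) x 85 (y) mm, its top face 25 mm above the table, fixed in a low wooden tray (165 x 290 mm, rim 14 mm high) beside two other such blocks, 90 mm apart along y.
- block_round_hole1 (a point): Point at the centre of the mouth (top face) of one pocket; pocket floor 16 mm below it; z up. The other pocket of the block is 70 mm away along x. 57 mm round pocket for a round tin. Grey block 140 (x) x 85 (y) mm, its top face 25 mm above the table, fixed in a low wooden tray (165 x 290 mm, rim 14 mm high) beside two other such blocks, 90 mm apart along y.
- block_oblong_hole0 (a point): Point at the centre of the mouth (top face) of one pocket; pocket floor 16 mm below it; z up. The other pocket of the block is 70 mm away along x. 39 (x) x 73 (y) mm oblong pocket for an oblong tin. Grey block 140 (x) x 85 (y) mm, its top face 25 mm above the table, fixed in a low wooden tray (165 x 290 mm, rim 14 mm high) beside two other such blocks, 90 mm apart along y.
- block_oblong_hole1 (a point): Point at the centre of the mouth (top face) of one pocket; pocket floor 16 mm below it; z up. The other pocket of the block is 70 mm away along x. 39 (x) x 73 (y) mm oblong pocket for an oblong tin. Grey block 140 (x) x 85 (y) mm, its top face 25 mm above the table, fixed in a low wooden tray (165 x 290 mm, rim 14 mm high) beside two other such blocks, 90 mm apart along y.
- square1: Square green tin with brass lid, 44 x 44 mm, 62 mm high, about 0.16 kg, heavier at the bottom, standing on the table. Origin at the centre of its underside, z up. May be absent.
- round1: Round blue tin with steel lid, 52 mm across, 62 mm high, about 0.16 kg, heavier at the bottom, standing on the table. Origin at the centre of its underside, z up. May be absent.
- oblong1: Oblong yellow tin with white lid, 34 (x) x 68 (y) mm, 62 mm high, about 0.16 kg, heavier at the bottom, standing on the table. Origin at the centre of its underside, z up. May be absent.
- square2: Square green tin with brass lid, 44 x 44 mm, 62 mm high, about 0.16 kg, heavier at the bottom, standing on the table. Origin at the centre of its underside, z up. May be absent.
- round2: Round blue tin with steel lid, 52 mm across, 62 mm high, about 0.16 kg, heavier at the bottom, standing on the table. Origin at the centre of its underside, z up. May be absent.
- oblong2: Oblong yellow tin with white lid, 34 (x) x 68 (y) mm, 62 mm high, about 0.16 kg, heavier at the bottom, standing on the table. Origin at the centre of its underside, z up. May be absent.
- mug1: Pink mug, 80 mm across, 90 mm high, handle on its +y side. Origin at the centre of its underside. Leave alone.
- mug2: Second pink mug, 80 mm across, 90 mm high, handle on its +y side. Origin at the centre of its underside. Leave alone.
- dish: White open dish, 70 x 100 x 22 mm. Origin at the centre of its underside. Leave alone.
- remote: White remote control lying flat, 45 x 150 x 18 mm. Origin at the centre of its underside. Leave alone.
- spoon: Spoon lying flat, 140 mm long along x. Leave alone.
Mind the look-alikes: they are no part of the job. What is shaped like the oblong1 but purple is not meant.

How it is judged:
By the outcome, as a careful person would: the job done as asked, in the order asked, and still so for the second after the job is handed in, with the robot touching nothing.
Of square1, round1, oblong1, square2, round2, oblong2 only 4 to 6 are there at a start; the rules pass over those that are not, and their reading is None.
At some moment in a run one of square1, round1, oblong1, square2, round2, oblong2 may be knocked a few centimetres aside while the robot is not near it.
It also fails if it takes over 210 s, if anything falls off the work surface, if the arm or the gripper's body presses on something with over 40 N, if the wrist force passes 120 N, or if a joint passes its speed limit or range.

## Robot

A 6-joint arm with a two-finger parallel gripper is mounted at the origin on the work surface. World frame = base frame: x ahead of the robot, y to its left, z up, the work surface at z = 0. Lengths are in m, angles in rad, forces in N, time in s.
With the tool pointing down it reaches from about 0.35 to 0.975 m from the base axis. Payload 4.9 kg.
Tool frame: the origin (TCP) lies at the very end of the fingers, on their centre line; the grasp point (between the pads) lies manip.grip_point_offset behind it (manip.grip_point_offset is the distance from the TCP to the grasp point, in m); z points along the fingers, y is the line along which they close (so a half turn about z gives the same grasp; the last joint's range is limited). The gripper opens to 85 mm and grips with 20 to 120 N. Pads are 22 mm wide; open, the fingers measure 114 mm over their backs; the gripper's body (76 mm by 85 mm) begins 54 mm behind the grasp point. The pads swing forward as they close: fully open they stand 13 mm farther back than shut.
Start: joints at [-1.259, 0.053, 1.613, -0, 1.476, -0.119], TCP at [0.261, -0.568, 0.231] pointing down, gripper open.
Joint ranges: [-3.01, 3.01], [-1.01, 2.22], [0.06, 2.58], [-1.02, 4.17], [0.09, 2.62], [-3.14, 3.14]. Speed limits (rad/s): [2.57, 2.57, 3.14, 3.14, 3.14, 3.14].

## Interface

Orientations are given as a unit quaternion [w, x, y, z].
In Python, from plant import manip gives the robot as it stands.
- The arm moves only by the shell command python3 -m crank 'ROWS' [OPENING]. ROWS is JSON, a list of rows, each an object of numbers: "x", "y", "z": the shift along the tool's x, y, z in cm; "turn": the turn about the tool's z in rad. In form: [{"x": .., "y": .., "z": .., "turn": ..}, ...]. A call has 1 to 5 rows; each row shifts and turns the commanded pose from where the row before left it, along the tool's axes as they then stand; what a row does not reach is not made up. A row lasts 1/10 s, in which the tool goes at most 50 mm and 8.59 degrees, less where a joint would pass 70% of its speed; a pose out of reach is approached as far as the arm can. A call with a gripper value outside its range is refused whole. OPENING is the opening in per cent of the stroke, from 0 (shut) to 100 (fully open), set as the call begins (- or left out, the last holds). The fingers move at their own pace and stop on an object; the grip force is fixed at half the most. Time passes only in rows, so rows that do not move let the fingers close. It gives the time, the measured TCP pose, the force, the opening and the grip force at its end, in the units of the state.
- manip.state(): the state, without advancing time (a new reading comes with each control period).
- manip.grab_frame(name): name is "side" or "top" or "wrist"; returns (picture, depth): 400x640x3 uint8, red, green, blue; 400x640 float32, m along the optical axis (not along the pixel's ray), 0 where there is no reading.
- manip.camera_model(name): a dict with "mtx" (3x3 intrinsics, pixels), "k1" (the pictures are not rectified: a ray, as slopes to the right and down, at radius r is drawn at 1 + k1 r^2 times it, then the intrinsics apply), "world_to_cam" (4x4, takes a point from world to camera coordinates). Camera axes: x right, y down, z forward; pixel columns grow to the right and rows downward; lengths in m; the calibration is good to about 2 mm. A picture is of the moment at which its call begins: read the wrist's pose just before it. camera_model takes no time and is no camera call; for the wrist camera it gives the pose at the moment of the call.
- manip.job_done(): hands the job in; it is judged then, once.
The state is a dict: "time": time; "joint_pos": joint angles; "joint_vel": joint speeds; "joint_efforts": joint torques, N m; "tool_pos": TCP position; "tool_rot": TCP orientation; "contact_force": force on the tool from outside, world axes, zero at the start; "ft_torque": the same for the moment, N m; "gripper_width": opening from 0.0 (shut) to 1.0 (fully open); "grasp_force": force on a finger pad.
Only numpy, scipy, OpenCV 4.12 (cv2) and the standard library are available. Lean on these libraries where they do the work, as an engineer would, in place of code of your own. Each camera call takes 0.05 s, during which the arm holds its last target. There are 200 camera calls.

## Working session

There is one attempt and no reset: what is moved stays moved. The work goes in short steps, Python scripts to look and compute and a shell command to move; the robot and the scene stay as the last step left them, time stands still between calls to the robot, and variables do not carry over. Pictures are saved under pics/ and viewed, at most 15 in all, crops included, and the job is handed in when it is done.

```bash
ls; mkdir -p pics; cat > h.py <<'E'
import numpy as np, cv2
from plant import manip
def snap(name):
    m=manip.camera_model(name); im,d=manip.grab_frame(name); return im,d,m
def save(im,fn): cv2.imwrite('pics/'+fn,cv2.cvtColor(im,cv2.COLOR_RGB2BGR))
def slopes(m,uv):
    K=np.array(m['mtx']); uv=np.atleast_2d(uv).astype(float)
    p=np.c_[(uv[:,0]-K[0,2])/K[0,0],(uv[:,1]-K[1,2])/K[1,1]]; q=p.copy()
    for _ in range(20): q=p/(1+m['k1']*(q**2).sum(1,keepdims=True))
    return q
def onplane(m,uv,z):
    T=np.linalg.inv(np.array(m['world_to_cam'])); d=np.c_[slopes(m,uv),np.ones(len(np.atleast_2d(uv)))]@T[:3,:3].T
    o=T[:3,3]; s=(z-o[2])/d[:,2]; return o+d*s[:,None]
def cloud(m,d):
    T=np.linalg.inv(np.array(m['world_to_cam'])); v,u=np.mgrid[:400,:640]
    q=slopes(m,np.c_[u.ravel(),v.ravel()]); P=np.c_[q,np.ones(len(q))]*d.reshape(-1,1)
    P=P@T[:3,:3].T+T[:3,3]; P[d.ravel()==0]=np.nan; return P.reshape(400,640,3)
def proj(m,P):
    P=np.atleast_2d(P); W=np.array(m['world_to_cam']); c=P@W[:3,:3].T+W[:3,3]; q=c[:,:2]/c[:,2:]
    q=q*(1+m['k1']*(q**2).sum(1,keepdims=True)); K=np.array(m['mtx']); return q@K[:2,:2].T+K[:2,2]
E
python3 - <<'E'
from h import *
np.set_printoptions(precision=4,suppress=True)
s=manip.state(); print({k:np.round(v,4) for k,v in s.items()}, manip.grip_point_offset)
for n in('top','side'):
    im,d,m=snap(n); save(im,n+'0.png'); np.savez(n+'0.npz',im=im,d=d); print(n,np.linalg.inv(np.array(m['world_to_cam'])),m['mtx'],m['k1'])
E
```

```text
pics
{'time': np.float64(0.0), 'joint_pos': array([-1.259 ,  0.0534,  1.6143,  0.    ,  1.476 , -0.119 ]), 'joint_vel': array([0.0005, 0.0004, 0.0008, 0.0006, 0.0009, 0.0019]), 'joint_efforts': array([ -0.0017, -39.3687, -37.0182,  -0.0001,   0.0071,  -0.    ]), 'tool_pos': array([ 0.2608, -0.5673,  0.23  ]), 'tool_rot': array([-0.001 ,  0.9769,  0.2138, -0.0001]), 'contact_force': array([-0.4253,  0.8024, -1.0438]), 'ft_torque': array([ 0.0018, -0.0458, -0.0073]), 'grasp_force': np.float64(0.0), 'gripper_width': np.float64(0.9996)} 0.0187
top [[-0.0074 -0.9974  0.0714  0.4177]
 [-1.      0.0073 -0.0013  0.0188]
 [ 0.0008 -0.0714 -0.9974  1.6139]
 [ 0.      0.      0.      1.    ]] [[487.0204   0.     318.5786]
 [  0.     487.0204 202.6893]
 [  0.       0.       1.    ]] -0.13355305777168985
side [[-0.9649 -0.1812  0.1902  0.2748]
 [-0.2625  0.6367 -0.7251  1.01  ]
 [ 0.0103 -0.7495 -0.6619  1.0542]
 [ 0.      0.      0.      1.    ]] [[505.7825   0.     313.9392]
 [  0.     505.7825 189.2153]
 [  0.       0.       1.    ]] -0.16638558725596433
```

View pics/top0.png

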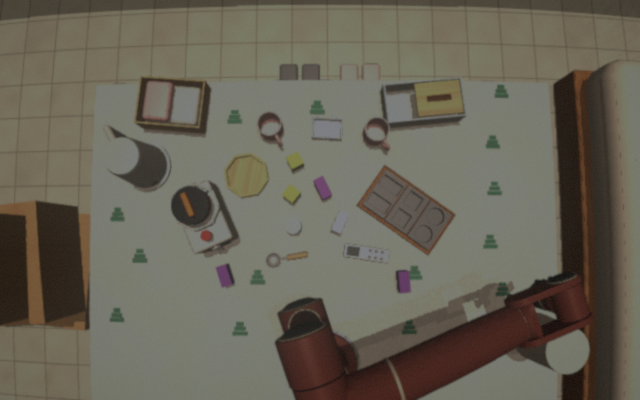

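View pics/side0.png

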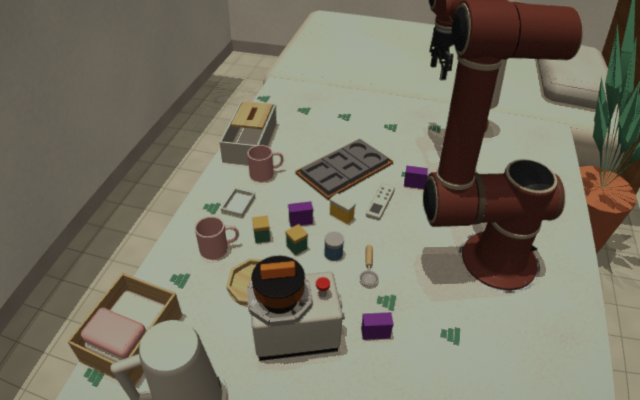

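The top view shows two brass-lidded squares (295,160) and (291,194), a round tin (294,227), a white-lidded oblong (340,222), purple decoys (322,188), (224,275), (403,281), the grinder (205,220), the nest (247,176) and the tray (406,208). Something white lies near the arm at (475,308), and I'll check it in a crop.

```bash
python3 - <<'E'
from h import *
np.set_printoptions(precision=4,suppress=True)
z=np.load('top0.npz'); im,d=z['im'],z['d']; m=manip.camera_model('top'); P=cloud(m,d)
big=cv2.convertScaleAbs(cv2.resize(im[130:330,170:500],None,fx=2.4,fy=2.4,interpolation=cv2.INTER_CUBIC),alpha=1.5); save(big,'topcrop.png')
Z=P[...,2]; print('table z',np.nanmedian(Z[255:300,280:290]))
def comps(lo,hi,zc,amin=40,amax=4000):
    mk=((Z>lo)&(Z<hi)).astype(np.uint8)
    n,l,st,c=cv2.connectedComponentsWithStats(mk)
    for i in range(1,n):
        if amin<st[i,4]<amax and st[i,0]>100 and st[i,0]<560 and 60<st[i,1]:
            v,u=np.where(l==i); w=onplane(m,np.c_[u,v],zc)[:,:2].astype(np.float32)
            r=cv2.minAreaRect((w*1000)); col=im[l==i].mean(0)
            print(lo,c[i].round(1),st[i,4],np.round(r[0],1),np.round(r[1],1),round(r[2],1),'col',col.round(),'z',np.median(Z[l==i]).round(4))
comps(.05,.075,.062); comps(.018,.032,.025); comps(.1,.17,.15); comps(.17,.205,.192,10); comps(.22,.29,.264,10); comps(.012,.03,.02,150)
E
```

```text
table z 0.0004843808060646104
0.05 [141.8  97.8] 118 [877.4 600.2] [ 21.7 147.1] 85.2 col [55. 46. 36.] z 0.0624
0.05 [177.7  81.7] 103 [935.4 488.1] [179.1  10.7] 85.2 col [60. 50. 39.] z 0.0637
0.05 [200.9 110.6] 124 [841.1 398. ] [ 60.2 172. ] 63.1 col [57. 49. 40.] z 0.0631
0.05 [398.9  85.5] 61 [ 912.7 -250.8] [ 9.3 93.7] 3.5 col [61. 57. 51.] z 0.0637
0.05 [184.6 105.3] 1035 [855.2 469.3] [125.5 130.2] 84.7 col [117. 116. 109.] z 0.0599
0.05 [265.2 117.5] 46 [804.5 187. ] [26.3 69.8] 27.7 col [66. 56. 51.] z 0.0626
0.05 [421.9 120.6] 115 [ 795.4 -323.9] [  7.8 220.7] 5.4 col [63. 60. 55.] z 0.0631
0.05 [379.8 122.8] 51 [ 784.5 -181.9] [71.2 34.4] 65.1 col [65. 54. 49.] z 0.0618
0.05 [159.7 126.1] 66 [785.5 538.9] [140.5   7.5] 85.1 col [60. 51. 40.] z 0.0632
0.05 [154.3 169.5] 135 [646.4 561.9] [ 69.1 144.1] 69.4 col [61. 57. 51.] z 0.0648
0.05 [294.3 159.7] 200 [667.8  93.6] [46.7 43.3] 26.2 col [121. 123.  73.] z 0.063
0.05 [322.3 187.1] 229 [578.8   4.5] [67.7 33. ] 26.0 col [107.  72. 104.] z 0.0628
0.05 [221.6 199.4] 42 [543.7 328.9] [113.4   4.6] 23.4 col [66. 63. 56.] z 
[... 2645 characters left out ...]
. 48. 42.] z 0.2726
0.22 [545.2 321.1] 51 [ 174.2 -628.6] [11.9 45.4] 20.5 col [57. 49. 42.] z 0.2333
0.22 [535.6 355.3] 159 [  68.6 -598.4] [75.  33.2] 21.8 col [53. 47. 40.] z 0.2589
0.012 [326.7 127.7] 175 [780.5 -12.7] [100.3  69.5] 87.0 col [109. 109. 106.] z 0.0213
0.012 [157.3 169.1] 243 [655.1 572.4] [115.3 167.4] 75.4 col [94. 92. 86.] z 0.0164
0.012 [245.3 174.1] 358 [628.5 257.1] [143. 140.] 10.0 col [116. 112.  79.] z 0.0206
0.012 [406.6 208.9] 1991 [ 510.9 -268.4] [278.1 145.7] 54.5 col [92. 84. 77.] z 0.0239
0.012 [366.2 252.7] 606 [ 366.7 -137.8] [150.   44.6] 80.7 col [111. 111. 109.] z 0.0184
0.012 [346.7 354.1] 225 [ 42.1 -73.7] [124.9  43.2] 20.9 col [52. 33. 28.] z 0.0158
```

View pics/topcrop.png

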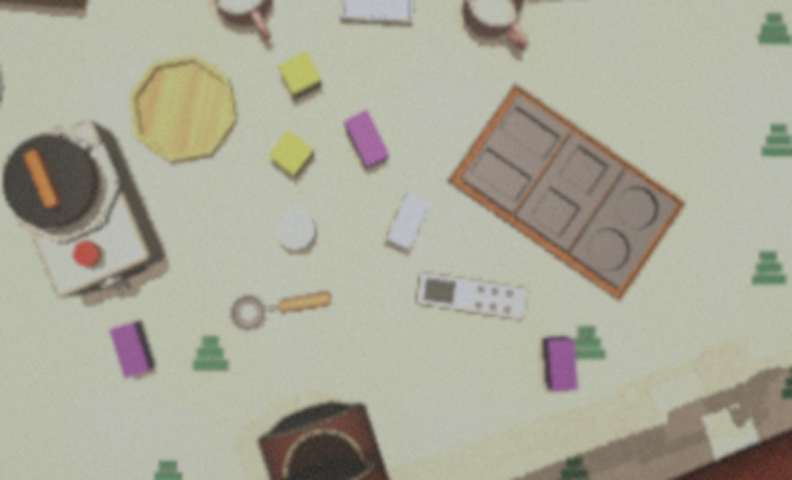

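Only four tins are on the table: squares at (295,160) and (291,194), a round at (294,227), and a yellow oblong with white lid at (340,222). The three purple oblongs are look-alikes. Next I refine the grinder, nest and tray geometry and work out the first move.

```bash
cat >> h.py <<'E'
from scipy.spatial.transform import Rotation as Ro
def to(t,yaw=None,frm=None):
    """tool-axes shift (cm) from measured pose to world point t; turn (rad) to bring tool x to world yaw (deg, mod 180)"""
    s=manip.state(); q=s['tool_rot']; R=Ro.from_quat([q[1],q[2],q[3],q[0]]).as_matrix()
    p=np.array(s['tool_pos']) if frm is None else np.array(frm)
    y0=np.degrees(np.arctan2(R[1,0],R[0,0]))
    print('t',round(s['time'],2),'pos',np.round(s['tool_pos'],4),'yaw',round(y0,2),'tilt',R[:,2].round(4),'j6',round(s['joint_pos'][5],2))
    if yaw is not None: dy=(yaw-y0+90)%180-90; print('turn',round(-np.radians(dy),4)); R=Ro.from_euler('z',dy,degrees=True).as_matrix()@R
    print('tool cm (after turn)',np.round(R.T@(np.array(t)-p)*100,2))
E
python3 - <<'E'
from h import *
np.set_printoptions(precision=4,suppress=True)
z=np.load('top0.npz'); im,d=z['im'],z['d']; m=manip.camera_model('top'); P=cloud(m,d); Z=P[...,2]
hsv=cv2.cvtColor(im,cv2.COLOR_RGB2HSV); H,S,V=cv2.split(hsv)
def rep(n,mk,zc):
    k,l,st,c=cv2.connectedComponentsWithStats(mk.astype(np.uint8)); i=1+np.argmax(st[1:,4]); v,u=np.where(l==i)
    r=cv2.minAreaRect((onplane(m,np.c_[u,v],zc)[:,:2]*1000).astype(np.float32)); w=onplane(m,np.c_[u,v],zc)[:,:2]*1000
    e,V_=np.linalg.eigh(np.cov(w.T)); print(n,len(u),'rect',np.round(r[0],1),np.round(r[1],1),round(r[2],1),'mean',w.mean(0).round(1),'axis',np.degrees(np.arctan2(V_[1,1],V_[0,1])).round(1))
box=np.zeros(Z.shape,bool); box[170:260,160:240]=1
rep('button',box&((H<6)|(H>174))&(S>120)&(Z>.17),.192)
rep('bar',box&(H>6)&(H<22)&(S>120)&(Z>.24),.264)
rep('lid',box&(Z>.22)&(Z<.3),.232)
rep('deck',box&(Z>.14)&(Z<.3),.15)
b=np.zeros(Z.shape,bool); b[150:270,340:470]=1
rep('tray block',b&(Z>.018)&(Z<.03),.025)
# pockets: low z inside tray
mk=(b&(Z<.0175)&(Z>.0)).astype(np.uint8); k,l,st,c=cv2.connectedComponentsWithStats(mk,connectivity=4)
for i in range(1,k):
    if 30<st[i,4]<1000: print(c[i].round(1),st[i,4],onplane(m,c[i],.025)[0].round(4), np.median(Z[l==i]).round(4))
to([.5,-.1,.33])
E
```

```text
button 72 rect [425.6 348.8] [26.7 26.2] 63.7 mean [425.7 348.9] axis 85.7
bar 154 rect [513.1 386.3] [71.1 18.6] 20.8 mean [512.5 386.1] axis -158.2
lid 1178 rect [512.8 386.4] [111.5 109.4] 89.8 mean [513.4 386.8] axis 79.9
deck 2881 rect [486.1 379.4] [205.7 145.4] 23.7 mean [485.8 376. ] axis -154.3
tray block 1711 rect [ 508.6 -272.8] [266.1 142.3] 54.2 mean [ 507.  -274.5] axis 54.2
[363.4 160.9] 216 [ 0.6684 -0.1321  0.025 ] 0.0027
[415.5 153.9] 43 [ 0.6912 -0.306   0.025 ] 0.0028
[436.8 154.4] 49 [ 0.6894 -0.3775  0.025 ] 0.003
[451.5 157.5] 77 [ 0.679  -0.4272  0.025 ] 0.0024
[427.2 161.4] 117 [ 0.6661 -0.3446  0.025 ] 0.0023
[344.4 162.7] 31 [ 0.6628 -0.0691  0.025 ] 0.003
[453.7 168.3] 57 [ 0.6427 -0.4333  0.025 ] 0.0026
[360.7 169.4] 34 [ 0.6404 -0.1228  0.025 ] 0.0019
[377.1 176.8] 156 [ 0.6155 -0.1765  0.025 ] 0.0056
[405.8 166.8] 35 [ 0.6483 -0.2724  0.025 ] 0.0025
[421.7 185.1] 490 [ 0.587  -0.3239  0.025 ] 0.0035
[443.3 175.7] 71 [ 0.6182 -0.3976  0.025 ] 0.0019
[344.1 178.4] 50 [ 0.6109 -0.0675  0.025 ] 0.0024
[365.4 175.4] 43 [ 0.6203 -0.1381  0.025 ] 0.0017
[390.4
[... 681 characters left out ...]
.464   0.025 ] 0.0024
[394.9 241.7] 38 [ 0.402  -0.2317  0.025 ] 0.0015
[380.8 239.5] 36 [ 0.4096 -0.1855  0.025 ] 0.0019
[341.9 245.5] 33 [ 0.3913 -0.0582  0.025 ] 0.0022
[375.5 246.5] 40 [ 0.3869 -0.1677  0.025 ] 0.0052
[440.  249.4] 42 [ 0.3749 -0.3805  0.025 ] 0.0022
[460.4 248.8] 70 [ 0.3759 -0.4488  0.025 ] 0.002
[399.  257.3] 41 [ 0.3509 -0.2445  0.025 ] 0.0018
[409.6 258. ] 51 [ 0.3482 -0.2793  0.025 ] 0.0024
[347.  263.8] 80 [ 0.3316 -0.0742  0.025 ] 0.0025
[462.8 261.6] 38 [ 0.3338 -0.4562  0.025 ] 0.0023
[363.1 265.8] 32 [ 0.3246 -0.1264  0.025 ] 0.0024
t 0.1 pos [ 0.2608 -0.5673  0.2301] yaw 24.68 tilt [-0.0006  0.0018 -1.    ] j6 -0.12
tool cm (after turn) [ 41.25 -32.49  -9.91]
```

```bash
python3 -m crank '[{"x":2.75,"y":-2.17,"z":-0.66},{"x":2.75,"y":-2.17,"z":-0.66},{"x":2.75,"y":-2.17,"z":-0.66},{"x":2.75,"y":-2.17,"z":-0.66},{"x":2.75,"y":-2.17,"z":-0.66}]' -
python3 -m crank '[{"x":2.75,"y":-2.17,"z":-0.66},{"x":2.75,"y":-2.17,"z":-0.66},{"x":2.75,"y":-2.17,"z":-0.66},{"x":2.75,"y":-2.17,"z":-0.66},{"x":2.75,"y":-2.17,"z":-0.66}]' -
python3 -m crank '[{"x":2.75,"y":-2.17,"z":-0.66},{"x":2.75,"y":-2.17,"z":-0.66},{"x":2.75,"y":-2.17,"z":-0.66},{"x":2.75,"y":-2.17,"z":-0.66},{"x":2.75,"y":-2.17,"z":-0.66}]' -
python3 - <<'E'
from h import *
to([.426,.349,.36],23.5)
im,d,m=snap('top'); P=cloud(m,d); Z=P[...,2]
mk=((Z>.05)&(Z<.075)).astype(np.uint8); n,l,st,c=cv2.connectedComponentsWithStats(mk)
for i in range(1,n):
    if 150<st[i,4]<320: print(c[i].round(1),st[i,4],im[l==i].mean(0).round())
save(cv2.resize(im[200:400,300:620],None,fx=2,fy=2),'tophid.png')
E
```

```text
t 0.1 pos [ 0.2608 -0.5673  0.2301] yaw 24.68 tilt [-6.0e-04  1.8e-03 -1.0e+00] j6 -0.12
turn 0.0206
tool cm (after turn) [ 51.69 -77.47 -12.83]
[151.8  91.4] 191 [57. 47. 37.]
[294.4 159.6] 198 [122. 123.  72.]
[322.3 187.1] 230 [107.  72. 104.]
[290.7 192.9] 198 [122. 124.  73.]
[339.5 221.4] 234 [123. 125. 128.]
[292.5 225.3] 213 [123. 125. 122.]
[223.8 275.2] 244 [95. 64. 94.]
[403.8 281.8] 233 [94. 61. 94.]schema error: expected keys x, y, z, turn
schema error: expected keys x, y, z, turn
schema error: expected keys x, y, z, turn
```

All four keys are needed in each row.

```bash
python3 -m crank '[{"x":2.75,"y":-2.17,"z":-0.66,"turn":0},{"x":2.75,"y":-2.17,"z":-0.66,"turn":0},{"x":2.75,"y":-2.17,"z":-0.66,"turn":0},{"x":2.75,"y":-2.17,"z":-0.66,"turn":0},{"x":2.75,"y":-2.17,"z":-0.66,"turn":0}]' -
python3 -m crank '[{"x":2.75,"y":-2.17,"z":-0.66,"turn":0},{"x":2.75,"y":-2.17,"z":-0.66,"turn":0},{"x":2.75,"y":-2.17,"z":-0.66,"turn":0},{"x":2.75,"y":-2.17,"z":-0.66,"turn":0},{"x":2.75,"y":-2.17,"z":-0.66,"turn":0}]' -
python3 -m crank '[{"x":2.75,"y":-2.17,"z":-0.66,"turn":0},{"x":2.75,"y":-2.17,"z":-0.66,"turn":0},{"x":2.75,"y":-2.17,"z":-0.66,"turn":0},{"x":2.75,"y":-2.17,"z":-0.66,"turn":0},{"x":2.75,"y":-2.17,"z":-0.66,"turn":0}]' -
python3 - <<'E'
from h import *
to([.43,.335,.36],23.5)
im,d,m=snap('top'); P=cloud(m,d); Z=P[...,2]
mk=((Z>.05)&(Z<.075)).astype(np.uint8); n,l,st,c=cv2.connectedComponentsWithStats(mk)
for i in range(1,n):
    if 150<st[i,4]<320: print(c[i].round(1),st[i,4],im[l==i].mean(0).round())
E
```

```text
time: 0.65
tool_pos: [0.3409, -0.4104, 0.2641]
tool_rot: [-0.0, 0.977, 0.214, -0.0]
contact_force: [0.3, -0.1, -0.7]
gripper_width: 0.999
grasp_force: 0.0
time: 1.15
tool_pos: [0.4205, -0.2544, 0.2973]
tool_rot: [-0.0, 0.977, 0.214, -0.0]
contact_force: [0.7, -0.8, -0.2]
gripper_width: 1.001
grasp_force: 0.0
time: 1.65
tool_pos: [0.5002, -0.0984, 0.3303]
tool_rot: [-0.0, 0.977, 0.214, -0.0]
contact_force: [0.2, 0.4, -0.4]
gripper_width: 1.003
grasp_force: 0.0
t 1.65 pos [ 0.5002 -0.0984  0.3303] yaw 24.68 tilt [-3.e-04  0.e+00 -1.e+00] j6 0.8
turn 0.0207
tool cm (after turn) [ 10.85 -42.55  -2.97]
[158.4  90.2] 219 [58. 48. 38.]
[294.4 159.7] 202 [123. 125.  73.]
[322.3 187.1] 228 [109.  73. 106.]
[290.7 192.9] 198 [125. 127.  74.]
[292.5 225.3] 213 [126. 128. 124.]
[223.7 275.2] 242 [97. 65. 96.]
[403.8 281.8] 230 [96. 61. 95.]
```

```bash
python3 -m crank '[{"x":0,"y":0,"z":0,"turn":0.0207},{"x":0.98,"y":-3.86,"z":-0.27,"turn":0},{"x":0.98,"y":-3.86,"z":-0.27,"turn":0},{"x":0.98,"y":-3.86,"z":-0.27,"turn":0},{"x":0.98,"y":-3.86,"z":-0.27,"turn":0}]' 0
python3 -m crank '[{"x":0.98,"y":-3.86,"z":-0.27,"turn":0},{"x":0.98,"y":-3.86,"z":-0.27,"turn":0},{"x":0.98,"y":-3.86,"z":-0.27,"turn":0},{"x":0.98,"y":-3.86,"z":-0.27,"turn":0},{"x":0.98,"y":-3.86,"z":-0.27,"turn":0}]' -
python3 -m crank '[{"x":0.98,"y":-3.86,"z":-0.27,"turn":0},{"x":0.98,"y":-3.86,"z":-0.27,"turn":0},{"x":0,"y":0,"z":0,"turn":0},{"x":0,"y":0,"z":0,"turn":0}]' -
cat >> h.py <<'E'
def comp(m,mk,zc):
    k,l,st,c=cv2.connectedComponentsWithStats(mk.astype(np.uint8)); i=1+np.argmax(st[1:,4]); v,u=np.where(l==i)
    w=onplane(m,np.c_[u,v],zc)[:,:2]*1000; r=cv2.minAreaRect(w.astype(np.float32))
    print(len(u),'px',c[i].round(),'rect',np.round(r[0],1),np.round(r[1],1),round(r[2],1),'mean',w.mean(0).round(1)); return l==i
E
python3 - <<'E'
from h import *
im,d,m=snap('wrist'); save(im,'w1.png'); np.savez('w1.npz',im=im,d=d)
P=cloud(m,d); Z=P[...,2]; H,S,V=cv2.split(cv2.cvtColor(im,cv2.COLOR_RGB2HSV))
T=np.linalg.inv(np.array(m['world_to_cam'])); print('cam',T[:3,3].round(3),T[:3,2].round(3))
comp(m,((H<6)|(H>174))&(S>120)&(abs(Z-.192)<.01),.192)
try: comp(m,(H>6)&(H<22)&(S>120)&(Z>.25)&(Z<.28),.264)
except Exception as e: print(e)
to([.426,.349,.20],23.5)
E
```

```text
time: 2.2
tool_pos: [0.4735, 0.0574, 0.3406]
tool_rot: [0.0, 0.979, 0.202, -0.0]
contact_force: [0.4, 0.5, -0.5]
gripper_width: 0.141
grasp_force: 0.0
time: 2.7
tool_pos: [0.442, 0.2541, 0.3541]
tool_rot: [0.0, 0.979, 0.202, -0.0]
contact_force: [0.3, -0.4, -0.2]
gripper_width: -0.001
grasp_force: 0.0
time: 3.1
tool_pos: [0.4296, 0.332, 0.3592]
tool_rot: [0.001, 0.979, 0.203, -0.001]
contact_force: [0.4, -0.6, -0.9]
gripper_width: -0.002
grasp_force: 0.0
cam [0.507 0.367 0.501] [-0.303 -0.132 -0.944]
827 px [295. 175.] rect [424.9 351. ] [31.7 29.9] 23.3 mean [425.2 350.7]
2549 px [287.  65.] rect [510.6 387.7] [68.8 16.2] 23.1 mean [511.8 388.2]
t 3.15 pos [0.4298 0.3314 0.3594] yaw 23.42 tilt [-7.0e-04 -1.2e-03 -1.0e+00] j6 1.68
turn -0.0014
tool cm (after turn) [ 0.37 -1.77 15.93]
```

View pics/w1.png

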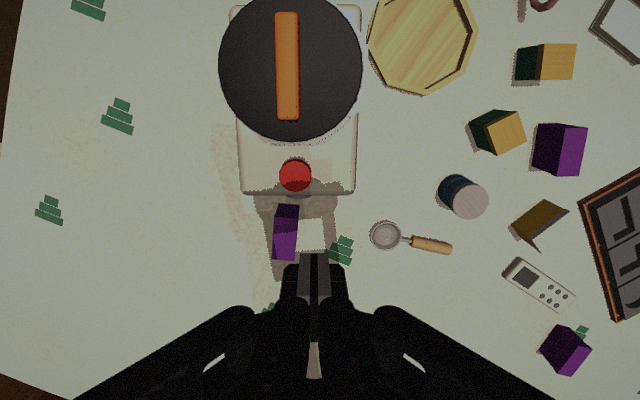

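The wrist picture shows the red button at (295,175), the handle bar at (287,65), and a clear path above both. I move over the button and then go down.

```bash
python3 -m crank '[{"x":0.05,"y":-0.93,"z":3.2,"turn":0},{"x":0.05,"y":-0.93,"z":3.2,"turn":0},{"x":0.25,"y":0,"z":3.2,"turn":0},{"x":0,"y":0,"z":3.2,"turn":0},{"x":0,"y":0,"z":3.2,"turn":0}]' -
python3 -m crank '[{"x":0,"y":0,"z":0,"turn":0},{"x":0,"y":0,"z":0.4,"turn":0},{"x":0,"y":0,"z":0.4,"turn":0},{"x":0,"y":0,"z":0.2,"turn":0}]' -
python3 - <<'E'
from h import *
to([.4255,.350,.180],23.2)
E
```

```text
time: 3.65
tool_pos: [0.4259, 0.3491, 0.1986]
tool_rot: [0.0, 0.979, 0.202, 0.0]
contact_force: [0.2, 0.9, 0.0]
gripper_width: -0.004
grasp_force: 0.0
time: 4.05
tool_pos: [0.4263, 0.3511, 0.1918]
tool_rot: [-0.0, 0.979, 0.203, 0.001]
contact_force: [-0.7, -0.9, 2.9]
gripper_width: -0.003
grasp_force: 2.0
t 4.05 pos [0.4263 0.3511 0.1918] yaw 23.46 tilt [ 0.0026  0.0015 -1.    ] j6 1.72
turn 0.0046
tool cm (after turn) [-0.12  0.07  1.18]
```

```bash
python3 -m crank '[{"x":0,"y":0,"z":0.2,"turn":0},{"x":0,"y":0,"z":0.2,"turn":0},{"x":0,"y":0,"z":0.2,"turn":0},{"x":0,"y":0,"z":0.2,"turn":0}]' -
python3 -m crank '[{"x":0,"y":0,"z":0.1,"turn":0},{"x":0,"y":0,"z":0.1,"turn":0},{"x":0,"y":0,"z":0.1,"turn":0},{"x":0,"y":0,"z":0,"turn":0}]' -
python3 -m crank '[{"x":0,"y":0,"z":0.1,"turn":0},{"x":0,"y":0,"z":0.1,"turn":0},{"x":0,"y":0,"z":0,"turn":0}]' -
```

```text
time: 4.45
tool_pos: [0.4261, 0.3512, 0.1828]
tool_rot: [-0.0, 0.979, 0.204, 0.001]
contact_force: [2.6, -2.0, 3.6]
gripper_width: -0.002
grasp_force: 2.0
time: 4.85
tool_pos: [0.4257, 0.3513, 0.18]
tool_rot: [-0.0, 0.979, 0.204, 0.001]
contact_force: [1.9, -1.5, 6.2]
gripper_width: 0.001
grasp_force: 3.2
time: 5.15
tool_pos: [0.4258, 0.3513, 0.1799]
tool_rot: [-0.0, 0.979, 0.204, 0.001]
contact_force: [-1.1, -3.5, 14.3]
gripper_width: 0.003
grasp_force: 7.0
```

Bottomed at 0.180 with force rising, so the button is fully down. I raise and move over the handle.

```bash
python3 -m crank '[{"x":0,"y":0,"z":-3,"turn":0},{"x":0,"y":0,"z":-3,"turn":0},{"x":0,"y":0,"z":-3,"turn":0},{"x":0,"y":0,"z":-3,"turn":0},{"x":0,"y":0,"z":0,"turn":0}]' 45
python3 -m crank '[{"x":0,"y":0,"z":-3,"turn":0},{"x":0,"y":0,"z":0,"turn":0}]' -
python3 - <<'E'
from h import *
im,d,m=snap('wrist'); P=cloud(m,d); Z=P[...,2]; H,S,V=cv2.split(cv2.cvtColor(im,cv2.COLOR_RGB2HSV))
comp(m,((H<6)|(H>174))&(S>120)&(abs(Z-.18)<.012),.180)
comp(m,(H>6)&(H<22)&(S>120)&(Z>.25)&(Z<.28),.264)
im,d,m=snap('side');H,S,V=cv2.split(cv2.cvtColor(im,cv2.COLOR_RGB2HSV)); Z=cloud(m,d)[...,2]
mk=((H<6)|(H>174))&(S>120); mk[:250]=0; mk[320:]=0; mk[:,:300]=0; mk[:,350:]=0; print('button z side',np.nanmedian(Z[mk]), np.nanpercentile(Z[mk],90))
to([.5118,.3875,.30],23.2)
E
```

```text
time: 5.65
tool_pos: [0.426, 0.3521, 0.3012]
tool_rot: [-0.002, 0.979, 0.204, 0.003]
contact_force: [-1.0, 1.1, 0.6]
gripper_width: 0.451
grasp_force: 0.0
time: 5.85
tool_pos: [0.4256, 0.3517, 0.3291]
tool_rot: [-0.001, 0.979, 0.204, 0.001]
contact_force: [0.3, 0.4, 1.0]
gripper_width: 0.447
grasp_force: 0.0
918 px [316. 185.] rect [425.  350.9] [31.  31.1] 69.0 mean [425.2 351. ]
3251 px [316.  69.] rect [511.1 388.3] [67.8 15.8] 23.3 mean [512.4 388.9]
button z side 0.17957060346139253 0.18219709891143265
t 5.95 pos [0.4248 0.351  0.3256] yaw 23.51 tilt [-1.7e-03 -4.0e-04 -1.0e+00] j6 1.72
turn 0.0054
tool cm (after turn) [9.44 0.08 2.54]
```

```bash
python3 -m crank '[{"x":3.15,"y":0,"z":0,"turn":0.005},{"x":3.15,"y":0,"z":0,"turn":0},{"x":3.15,"y":0,"z":0,"turn":0},{"x":0,"y":0,"z":0,"turn":0},{"x":0,"y":0,"z":2.5,"turn":0}]' -
python3 -m crank '[{"x":0,"y":0,"z":2,"turn":0},{"x":0,"y":0,"z":2,"turn":0},{"x":0,"y":0,"z":1,"turn":0},{"x":0,"y":0,"z":0.7,"turn":0},{"x":0,"y":0,"z":0.2,"turn":0}]' -
python3 - <<'E'
from h import *
to([.5118,.3880,.237],23.2)
E
```

```text
time: 6.45
tool_pos: [0.513, 0.389, 0.3029]
tool_rot: [-0.001, 0.98, 0.201, 0.001]
contact_force: [0.1, 0.5, 0.5]
gripper_width: 0.45
grasp_force: 0.0
time: 6.95
tool_pos: [0.5114, 0.3881, 0.2419]
tool_rot: [0.0, 0.98, 0.201, -0.001]
contact_force: [-1.1, 0.2, 0.2]
gripper_width: 0.45
grasp_force: 0.0
t 6.95 pos [0.5114 0.3881 0.2419] yaw 23.22 tilt [-1.5e-03 -8.0e-04 -1.0e+00] j6 1.7
turn 0.0003
tool cm (after turn) [0.04 0.03 0.49]
```

```bash
python3 -m crank '[{"x":0,"y":0,"z":0.25,"turn":0},{"x":0,"y":0,"z":0.15,"turn":0},{"x":0,"y":0,"z":0,"turn":0}]' -
python3 -m crank '[{"x":0,"y":0,"z":0,"turn":0},{"x":0,"y":0,"z":0,"turn":0},{"x":0,"y":0,"z":0,"turn":0},{"x":0,"y":0,"z":0,"turn":0},{"x":0,"y":0,"z":0,"turn":0}]' 0
python3 -m crank '[{"x":0,"y":0,"z":0,"turn":-0.05},{"x":0,"y":0,"z":0,"turn":-0.1},{"x":0,"y":0,"z":0,"turn":-0.1},{"x":0,"y":0,"z":0,"turn":-0.1},{"x":0,"y":0,"z":0,"turn":0}]' -
```

```text
time: 7.25
tool_pos: [0.5123, 0.3885, 0.2397]
tool_rot: [-0.0, 0.98, 0.201, 0.0]
contact_force: [-0.3, -0.3, 0.4]
gripper_width: 0.451
grasp_force: 0.0
time: 7.75
tool_pos: [0.5123, 0.3883, 0.2396]
tool_rot: [-0.0, 0.98, 0.201, 0.0]
contact_force: [-0.6, -0.8, 2.6]
gripper_width: 0.173
grasp_force: 60.0
time: 8.25
tool_pos: [0.512, 0.3888, 0.2396]
tool_rot: [-0.001, 0.93, 0.369, 0.0]
contact_force: [-0.3, 0.5, 2.9]
gripper_width: 0.172
grasp_force: 60.2
```

```bash
python3 -m crank '[{"x":0,"y":0,"z":0,"turn":-0.11},{"x":0,"y":0,"z":0,"turn":-0.11},{"x":0,"y":0,"z":0,"turn":-0.11},{"x":0,"y":0,"z":0,"turn":-0.11},{"x":0,"y":0,"z":0,"turn":-0.11}]' -
python3 -m crank '[{"x":0,"y":0,"z":0,"turn":-0.11},{"x":0,"y":0,"z":0,"turn":-0.11},{"x":0,"y":0,"z":0,"turn":-0.11},{"x":0,"y":0,"z":0,"turn":-0.11},{"x":0,"y":0,"z":0,"turn":-0.11}]' -
python3 -m crank '[{"x":0,"y":0,"z":0,"turn":-0.08},{"x":0,"y":0,"z":0,"turn":-0.04},{"x":0,"y":0,"z":0,"turn":0},{"x":0,"y":0,"z":0,"turn":0}]' -
python3 - <<'E'
from h import *
print(manip.state()['ft_torque'])
to([.512,.388,.30])
im,d,m=snap('top'); Z=cloud(m,d)[...,2]; 
im,d,m=snap('wrist'); save(im,'w2.png')
E
```

```text
time: 8.75
tool_pos: [0.5119, 0.3889, 0.2396]
tool_rot: [-0.001, 0.794, 0.608, 0.0]
contact_force: [-0.4, 1.3, 2.9]
gripper_width: 0.174
grasp_force: 60.2
time: 9.25
tool_pos: [0.5118, 0.3887, 0.2396]
tool_rot: [-0.0, 0.599, 0.801, 0.0]
contact_force: [-1.1, 0.3, 3.8]
gripper_width: 0.177
grasp_force: 60.3
time: 9.65
tool_pos: [0.5119, 0.3886, 0.2396]
tool_rot: [-0.0, 0.551, 0.834, 0.0]
contact_force: [-1.9, 1.7, 5.1]
gripper_width: 0.17
grasp_force: 60.5
[-0.00296001  0.54736074  0.01885089]
t 9.65 pos [0.5119 0.3886 0.2396] yaw 113.07 tilt [-1.e-04  6.e-04 -1.e+00] j6 0.13
tool cm (after turn) [-0.06 -0.01 -6.04]
```

View pics/w2.png

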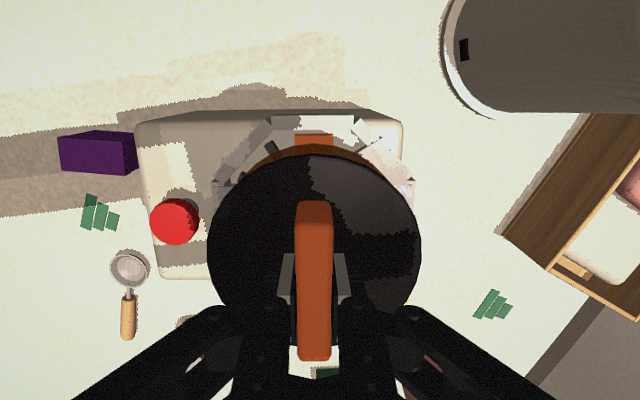

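The picture shows the handle at (315,280) turned across the grinder and the lug at (315,140) free of the claws. Now I lift.

```bash
python3 -m crank '[{"x":0,"y":0,"z":-0.3,"turn":0},{"x":0,"y":0,"z":-0.5,"turn":0},{"x":0,"y":0,"z":-0.7,"turn":0},{"x":0,"y":0,"z":0,"turn":0}]' -
python3 -m crank '[{"x":0,"y":0,"z":-1,"turn":0},{"x":0,"y":0,"z":-1.5,"turn":0},{"x":0,"y":0,"z":-2,"turn":0},{"x":0,"y":0,"z":-1.5,"turn":0},{"x":0,"y":0,"z":0,"turn":0}]' -
python3 - <<'E'
from h import *
im,d,m=snap('top'); Z=cloud(m,d)[...,2]; H,S,V=cv2.split(cv2.cvtColor(im,cv2.COLOR_RGB2HSV))
# nest from outer rim: yellow wood mask
b=np.zeros(Z.shape,bool); b[140:210,215:280]=1
mk=b&(H>15)&(H<35)&(S>60)&(V>60); 
try: comp(m,mk,.02)
except Exception as e: print(e)
z=np.load('top0.npz'); im,d=z['im'],z['d']; H,S,V=cv2.split(cv2.cvtColor(im,cv2.COLOR_RGB2HSV)); Z=cloud(m,d)[...,2]
comp(m,b&(H>15)&(H<35)&(S>60)&(V>60),.02)
z=np.load('w1.npz'); 
to([.6285,.257,.315],None)
E
```

```text
time: 10.15
tool_pos: [0.5125, 0.3884, 0.2548]
tool_rot: [0.0, 0.551, 0.835, 0.001]
contact_force: [0.0, 1.1, -2.8]
gripper_width: 0.173
grasp_force: 59.4
time: 10.65
tool_pos: [0.5133, 0.3891, 0.3189]
tool_rot: [0.002, 0.551, 0.835, 0.003]
contact_force: [0.2, -0.2, -3.7]
gripper_width: 0.171
grasp_force: 59.5
1509 px [246. 175.] rect [625.6 255.7] [144.2 142.2] 53.3 mean [625.7 256.3]
1509 px [246. 175.] rect [625.9 256.2] [144.  142.4] 7.2 mean [625.7 256.2]
t 10.7 pos [0.5128 0.3888 0.3167] yaw 113.16 tilt [ 0.0037  0.0022 -1.    ] j6 0.13
tool cm (after turn) [-16.67   5.46   0.18]
```

```bash
python3 -m crank '[{"x":-2.5,"y":0.8,"z":0,"turn":0},{"x":-3.4,"y":1.07,"z":0,"turn":0},{"x":-3.8,"y":1.2,"z":0,"turn":0},{"x":-3.4,"y":1.07,"z":0,"turn":0},{"x":-2.5,"y":0.8,"z":0,"turn":0}]' -
python3 -m crank '[{"x":-1.0,"y":0.3,"z":2,"turn":0},{"x":0,"y":0,"z":3,"turn":0},{"x":0,"y":0,"z":3,"turn":0},{"x":0,"y":0,"z":3,"turn":0},{"x":0,"y":0,"z":3,"turn":0}]' -
python3 -m crank '[{"x":0,"y":0,"z":2,"turn":0},{"x":0,"y":0,"z":0,"turn":0},{"x":0,"y":0,"z":0,"turn":0}]' -
python3 - <<'E'
from h import *
im,d,m=snap('wrist'); save(im,'w3.png')
P=cloud(m,d); Z=P[...,2]; H,S,V=cv2.split(cv2.cvtColor(im,cv2.COLOR_RGB2HSV))
comp(m,(H>12)&(H<35)&(S>50)&(Z<.03)&(Z>.012),.02)
im,d,m=snap('side'); save(cv2.resize(im[180:360,180:400],None,fx=2.7,fy=2.7),'s3.png')
to([.6265,.2565,.0936],None)
E
```

```text
time: 11.2
tool_pos: [0.6196, 0.2623, 0.3123]
tool_rot: [-0.001, 0.551, 0.834, -0.001]
contact_force: [-0.0, 0.2, -3.3]
gripper_width: 0.173
grasp_force: 59.3
time: 11.7
tool_pos: [0.6247, 0.256, 0.1713]
tool_rot: [-0.001, 0.551, 0.835, -0.001]
contact_force: [0.9, -0.4, -3.0]
gripper_width: 0.18
grasp_force: 59.3
time: 12.0
tool_pos: [0.625, 0.2562, 0.1532]
tool_rot: [-0.001, 0.551, 0.835, -0.001]
contact_force: [-0.0, -0.0, -3.2]
gripper_width: 0.176
grasp_force: 59.3
2563 px [317. 135.] rect [611.5 293.5] [146.9  73.9] 22.5 mean [608.1 301. ]
t 12.1 pos [0.6265 0.2567 0.156 ] yaw 113.16 tilt [ 2.9e-03  8.0e-04 -1.0e+00] j6 -0.13
tool cm (after turn) [-0.01 -0.03  6.24]
```

View pics/w3.png

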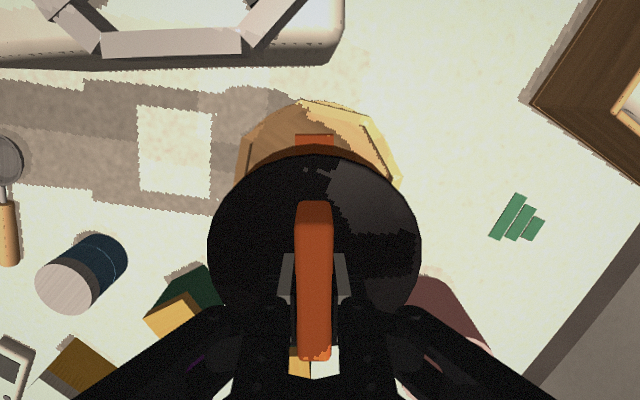

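The nest's rim shows evenly around the hopper (235 to 403 px about 319, handle at 315), so it is centred. I lower it gently.

```bash
python3 -m crank '[{"x":0,"y":0,"z":1.5,"turn":0},{"x":0,"y":0,"z":2,"turn":0},{"x":0,"y":0,"z":1.2,"turn":0},{"x":0,"y":0,"z":0.8,"turn":0},{"x":0,"y":0,"z":0.2,"turn":0}]' -
python3 -m crank '[{"x":0,"y":0,"z":0.2,"turn":0},{"x":0,"y":0,"z":0.15,"turn":0},{"x":0,"y":0,"z":0.1,"turn":0},{"x":0,"y":0,"z":0,"turn":0}]' -
python3 -m crank '[{"x":0,"y":0,"z":0.1,"turn":0},{"x":0,"y":0,"z":0,"turn":0}]' -
```

```text
time: 12.6
tool_pos: [0.6248, 0.2561, 0.0955]
tool_rot: [-0.001, 0.551, 0.835, -0.001]
contact_force: [0.6, -0.4, -4.2]
gripper_width: 0.177
grasp_force: 59.3
time: 13.0
tool_pos: [0.6262, 0.2566, 0.0937]
tool_rot: [0.001, 0.551, 0.835, 0.001]
contact_force: [0.0, -0.4, -1.3]
gripper_width: 0.171
grasp_force: 59.6
time: 13.2
tool_pos: [0.6265, 0.2566, 0.0936]
tool_rot: [0.001, 0.551, 0.835, 0.001]
contact_force: [-1.7, -0.9, 6.1]
gripper_width: 0.177
grasp_force: 60.5
```

```bash
python3 -m crank '[{"x":0,"y":0,"z":0,"turn":0},{"x":0,"y":0,"z":0,"turn":0},{"x":0,"y":0,"z":0,"turn":0},{"x":0,"y":0,"z":-0.5,"turn":0},{"x":0,"y":0,"z":-2,"turn":0}]' 50
python3 -m crank '[{"x":0,"y":0,"z":-4,"turn":0},{"x":0,"y":0,"z":-4,"turn":0},{"x":0,"y":0,"z":-4,"turn":0},{"x":0,"y":0,"z":-4,"turn":0},{"x":0,"y":0,"z":-4,"turn":0}]' -
python3 - <<'E'
from h import *
to([.50,-.02,.32],None)
im,d,m=snap('wrist'); P=cloud(m,d); Z=P[...,2]; H,S,V=cv2.split(cv2.cvtColor(im,cv2.COLOR_RGB2HSV))
comp(m,(H>6)&(H<22)&(S>120)&(Z>.10)&(Z<.13),.118)
comp(m,(Z>.08)&(Z<.125),.086)
E
```

```text
time: 13.7
tool_pos: [0.6235, 0.2558, 0.1137]
tool_rot: [-0.002, 0.551, 0.835, -0.002]
contact_force: [0.2, -0.1, 0.4]
gripper_width: 0.496
grasp_force: 0.0
time: 14.2
tool_pos: [0.6253, 0.2563, 0.3185]
tool_rot: [0.0, 0.551, 0.835, 0.0]
contact_force: [0.4, -0.7, -0.0]
gripper_width: 0.5
grasp_force: 0.0
t 14.2 pos [0.6253 0.2563 0.3185] yaw 113.16 tilt [ 4.e-04  2.e-04 -1.e+00] j6 -0.13
tool cm (after turn) [-20.47 -22.39  -0.16]
969 px [315. 169.] rect [625.6 258.3] [15.2 70.6] 22.8 mean [625.  259.1]
7119 px [315. 163.] rect [625.7 257.5] [110.8 109.1] 23.2 mean [624.8 258.8]
```

The hopper now stands upright in the nest (handle top at 0.118, size correct). Next is a close look at the tray.

```bash
python3 -m crank '[{"x":0,"y":0,"z":-1.5,"turn":-0.1354},{"x":0,"y":0,"z":-1.5,"turn":-0.1354},{"x":0,"y":0,"z":-1.5,"turn":-0.1354},{"x":0,"y":0,"z":-1.5,"turn":-0.1354},{"x":-1.74,"y":-3.55,"z":-0.14,"turn":0}]' -
python3 -m crank '[{"x":-1.74,"y":-3.55,"z":-0.14,"turn":0},{"x":-1.74,"y":-3.55,"z":-0.14,"turn":0},{"x":-1.74,"y":-3.55,"z":-0.14,"turn":0},{"x":-1.74,"y":-3.55,"z":-0.14,"turn":0},{"x":-1.74,"y":-3.55,"z":-0.14,"turn":0}]' -
python3 -m crank '[{"x":-1.74,"y":-3.55,"z":-0.14,"turn":0},{"x":-1.74,"y":-3.55,"z":-0.14,"turn":0},{"x":-1.74,"y":-3.55,"z":-0.14,"turn":0},{"x":-1.74,"y":-3.55,"z":-0.14,"turn":0},{"x":-1.74,"y":-3.55,"z":-0.14,"turn":0}]' -
python3 -m crank '[{"x":-1.74,"y":-3.55,"z":-0.14,"turn":0},{"x":-1.74,"y":-3.55,"z":-0.14,"turn":0},{"x":-1.74,"y":-3.55,"z":-0.14,"turn":0},{"x":0,"y":0,"z":0,"turn":0},{"x":0,"y":0,"z":0,"turn":0}]' -
python3 - <<'E'
from h import *
to([.532,-.29,.4],144.2)
im,d,m=snap('wrist'); save(im,'w4.png'); np.savez('w4.npz',im=im,d=d,W=m['world_to_cam'])
E
```

```text
time: 14.75
tool_pos: [0.6194, 0.22, 0.3801]
tool_rot: [0.001, 0.304, 0.953, 0.002]
contact_force: [0.6, -0.8, 0.8]
gripper_width: 0.503
grasp_force: 0.0
time: 15.25
tool_pos: [0.585, 0.0211, 0.3851]
tool_rot: [0.0, 0.307, 0.952, 0.0]
contact_force: [0.8, 0.2, 0.1]
gripper_width: 0.499
grasp_force: 0.0
time: 15.75
tool_pos: [0.5517, -0.1738, 0.3921]
tool_rot: [0.0, 0.307, 0.952, -0.0]
contact_force: [0.8, 0.3, 0.3]
gripper_width: 0.499
grasp_force: 0.0
time: 16.25
tool_pos: [0.5321, -0.2898, 0.3958]
tool_rot: [-0.0, 0.308, 0.951, 0.0]
contact_force: [0.0, -0.2, 0.2]
gripper_width: 0.498
grasp_force: 0.0
t 16.25 pos [ 0.5321 -0.2898  0.3958] yaw 144.11 tilt [-2.e-04  7.e-04 -1.e+00] j6 -1.57
turn -0.0016
tool cm (after turn) [-0.01 -0.02 -0.42]
```

View pics/w4.png

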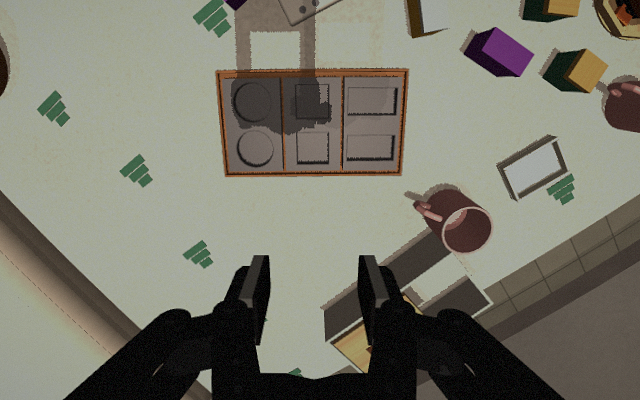

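The tray is fully visible: round pockets at left (250,100) and (255,148), squares in the middle (313,100) and (313,148), oblongs at right (372,100) and (370,150), all empty.

```bash
python3 - <<'E'
from h import *
np.set_printoptions(precision=1,suppress=True)
z=np.load('w4.npz'); im,d=z['im'],z['d']; m=manip.camera_model('wrist'); m['world_to_cam']=z['W']
P=cloud(m,d); Z=P[...,2]
b=np.zeros(Z.shape,bool); b[60:185,210:415]=1
top=(b&(Z>.019)&(Z<.033)).astype(np.uint8); top=cv2.morphologyEx(top,cv2.MORPH_OPEN,np.ones((3,3)))
v,u=np.where(top); w=onplane(m,np.c_[u,v],.025)[:,:2]*1000; r=cv2.minAreaRect(w.astype(np.float32)); print('block hull',r, 'z',np.median(Z[top>0]))
# pocket holes: contours (inner) of the top mask
cs,hi=cv2.findContours(top,cv2.RETR_CCOMP,cv2.CHAIN_APPROX_NONE)
for c,h in zip(cs,hi[0]):
    if h[3]>=0 and cv2.contourArea(c)>200:
        w=(onplane(m,c[:,0],.025)[:,:2]*1000).astype(np.float32); r=cv2.minAreaRect(w); print(c[:,0].mean(0),np.array(r[0]),np.array(r[1]),round(r[2],1))
to([.5,0,.4])
# tins in top view
im,d,m=snap('top'); Z=cloud(m,d)[...,2]
mk=((Z>.05)&(Z<.075)).astype(np.uint8); n,l,st,c=cv2.connectedComponentsWithStats(mk)
for i in range(1,n):
    if 150<st[i,4]<320:
        v,u=np.where(l==i); w=(onplane(m,np.c_[u,v],.062)[:,:2]*1000).astype(np.float32); r=cv2.minAreaRect(w)
        print(c[i].round(1),st[i,4],np.array(r[0]),np.array(r[1]),round(r[2],1),im[l==i].mean(0))
E
```

```text
block hull ((505.3061828613281, -273.174072265625), (266.50909423828125, 139.74578857421875), 54.294761657714844) z 0.02454855094156061
[369.7 147.4] [ 586.6 -220.6] [76.4 43.7] 54.3
[371.8 101.8] [ 531.1 -180.5] [76.7 44.9] 54.5
[312.  147.3] [ 533.1 -293.6] [50.3 51.4] 54.1
[312.  101.5] [ 477.3 -253.1] [51.3 50.6] 54.1
[253.9 148. ] [ 481.1 -365.9] [57.1 56.7] 8.0
[252.1 101.9] [ 425.6 -325.9] [56.5 57.9] 73.0
t 16.3 pos [ 0.5 -0.3  0.4] yaw 144.19 tilt [ 0.  0. -1.] j6 -1.57
tool cm (after turn) [19.5 21.5 -0.4]
[151.3  92.1] 177 [907.8 567.7] [104.7 200.8] 38.7 [59.9 49.8 39.6]
[294.3 159.6] 198 [667.8  93.6] [46.7 43.3] 26.2 [128.5 130.3  76.7]
[322.3 187.1] 230 [578.8   4.5] [67.7 33. ] 26.0 [113.4  76.5 110.5]
[290.7 193. ] 198 [560.8 105.7] [45.6 44.2] 52.7 [129.2 131.2  76.7]
[339.5 221.4] 233 [468.5 -49.5] [34.3 68.4] 65.5 [130.5 132.2 135.7]
[292.5 225.3] 214 [458.1 100.4] [47.8 51. ] 89.7 [130.7 132.8 129.5]
[223.8 275.3] 242 [298.1 320.8] [67.6 37.6] 18.5 [100.9  68.  100.1]
```

Pocket centres are consistent to about 1 mm. Square at pixel (291,193) is the first tin, so I take a wrist look near it.

```bash
python3 -m crank '[{"x":1.59,"y":3.38,"z":1.46,"turn":0},{"x":1.59,"y":3.38,"z":1.46,"turn":0},{"x":1.59,"y":3.38,"z":1.46,"turn":0},{"x":1.59,"y":3.38,"z":1.46,"turn":0},{"x":1.59,"y":3.38,"z":1.46,"turn":0}]' 100
python3 -m crank '[{"x":1.59,"y":3.38,"z":1.46,"turn":0},{"x":1.59,"y":3.38,"z":1.46,"turn":0},{"x":1.59,"y":3.38,"z":1.46,"turn":0},{"x":1.59,"y":3.38,"z":1.46,"turn":0},{"x":1.59,"y":3.38,"z":1.46,"turn":0}]' -
python3 -m crank '[{"x":0,"y":0,"z":0,"turn":0},{"x":0,"y":0,"z":0,"turn":0}]' -
cat >> h.py <<'E'
def tins(name='wrist',fn=None,lo=150):
    im,d,m=snap(name); Z=cloud(m,d)[...,2]
    if fn: save(im,fn)
    mk=cv2.morphologyEx((abs(Z-.062)<.006).astype(np.uint8),cv2.MORPH_OPEN,np.ones((3,3))); n,l,st,c=cv2.connectedComponentsWithStats(mk)
    for i in range(1,n):
        if st[i,4]>lo and st[i,4]<9000 and st[i,2]<200:
            v,u=np.where(l==i); w=(onplane(m,np.c_[u,v],.062)[:,:2]*1000).astype(np.float32); r=cv2.minAreaRect(w)
            print(c[i].round(),st[i,4],np.round(r[0],1),np.round(r[1],1),round(r[2],1),im[l==i].mean(0).round())
E
python3 - <<'E'
from h import *
tins(fn='w5.png'); to([.560,.106,.15],143)
E
```

```text
time: 16.85
tool_pos: [0.5668, -0.1026, 0.3229]
tool_rot: [0.0, 0.306, 0.952, 0.0]
contact_force: [1.6, 0.2, 0.1]
gripper_width: 1.003
grasp_force: 0.0
time: 17.35
tool_pos: [0.6007, 0.0811, 0.25]
tool_rot: [0.0, 0.306, 0.952, 0.0]
contact_force: [-0.1, -0.4, -0.5]
gripper_width: 1.003
grasp_force: 0.0
time: 17.55
tool_pos: [0.6005, 0.0797, 0.2498]
tool_rot: [-0.0, 0.306, 0.952, -0.0]
contact_force: [-0.2, -0.3, 0.4]
gripper_width: 1.004
grasp_force: 0.0
[239.  37.] 2783 [454.7 100.1] [52.9 51.8] 6.3 [150. 139. 128.]
[425.  95.] 242 [599.4 213.5] [11.  59.6] 58.2 [35. 18.  8.]
[310. 126.] 2094 [557.9 105.5] [44.7 44.3] 51.7 [116.  86.  46.]
[133. 142.] 2400 [466.3 -48.7] [38.7 69.1] 65.9 [171. 174. 158.]
[242. 197.] 2131 [575.8   5.1] [68.2 37. ] 25.5 [116.  59. 122.]
[359. 215.] 1706 [664.2  94. ] [46.2 45.9] 26.4 [172. 152.  80.]
[463. 228.] 251 [745.1 180.8] [49.8 13.2] 79.8 [76. 50. 46.]
[489. 269.] 446 [805.3 178.2] [31.8 71.5] 9.4 [72. 48. 44.]
[236. 359.] 346 [ 740.6 -144.3] [67.3 23.4] 36.2 [75. 49. 45.]
t 17.6 pos [0.6009 0.0787 0.2506] yaw 144.3 tilt [ 5.e-04 -4.e-04 -1.e+00] j6 -0.94
turn 0.0227
tool cm (after turn) [ 4.92 -0.28 10.05]
```

View pics/w5.png

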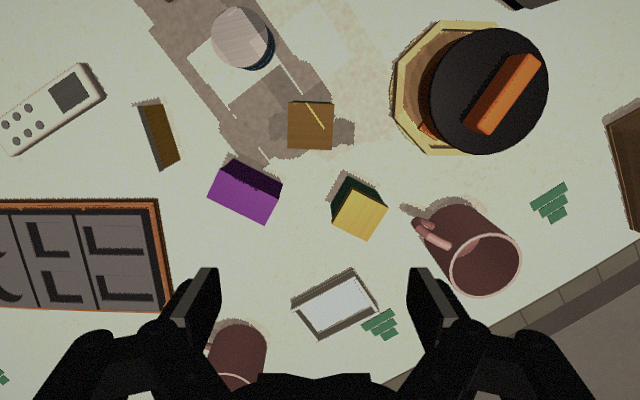

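The wrist picture shows the hopper seated in the nest (490,90). The square tin meant is at (310,126), brass and green; the purple one at (245,195) is the decoy. I grasp the square.

```bash
python3 -m crank '[{"x":0,"y":0,"z":0,"turn":0.045},{"x":1.68,"y":-0.19,"z":3,"turn":0},{"x":1.68,"y":-0.19,"z":3,"turn":0},{"x":1.67,"y":-0.18,"z":3,"turn":0},{"x":0,"y":0,"z":3,"turn":0}]' -
python3 -m crank '[{"x":0,"y":0,"z":3,"turn":0},{"x":0,"y":0,"z":3,"turn":0},{"x":0,"y":0,"z":2.5,"turn":0},{"x":0,"y":0,"z":1.7,"turn":0},{"x":0,"y":0,"z":0,"turn":0}]' -
python3 -m crank '[{"x":0,"y":0,"z":0,"turn":0},{"x":0,"y":0,"z":0,"turn":0},{"x":0,"y":0,"z":0,"turn":0},{"x":0,"y":0,"z":0,"turn":0},{"x":0,"y":0,"z":0,"turn":0}]' 0
python3 - <<'E'
from h import *
to([.5339,-.2936,.15],144.3)
E
```

```text
time: 18.1
tool_pos: [0.5575, 0.1046, 0.1303]
tool_rot: [0.001, 0.329, 0.944, 0.0]
contact_force: [0.6, -1.1, 0.1]
gripper_width: 1.0
grasp_force: 0.0
time: 18.6
tool_pos: [0.5565, 0.1036, 0.0261]
tool_rot: [-0.002, 0.329, 0.944, -0.001]
contact_force: [-0.0, 0.5, 0.1]
gripper_width: 0.998
grasp_force: 0.0
time: 19.1
tool_pos: [0.5599, 0.1047, 0.0302]
tool_rot: [0.002, 0.329, 0.944, 0.001]
contact_force: [-0.8, -0.5, 6.2]
gripper_width: 0.507
grasp_force: 62.6
t 19.1 pos [0.5599 0.1047 0.0302] yaw 141.62 tilt [ 3.6e-03 -1.0e-04 -1.0e+00] j6 -0.85
turn -0.0468
tool cm (after turn) [-21.17 -33.84 -11.99]
```

```bash
python3 -m crank '[{"x":0,"y":0,"z":-1,"turn":0},{"x":0,"y":0,"z":-3,"turn":0},{"x":0,"y":0,"z":-4,"turn":0},{"x":0,"y":0,"z":-4,"turn":0},{"x":0,"y":0,"z":0,"turn":-0.0468}]' -
python3 -m crank '[{"x":0,"y":0,"z":0,"turn":0},{"x":0,"y":0,"z":0,"turn":0}]' -
cat >> h.py <<'E'
def inhand(htop,fn=None):
    """lid held in the hand: centre in the tool frame (mm); htop = height of the lid above the TCP (m)"""
    s=manip.state(); q=s['tool_rot']; R=Ro.from_quat([q[1],q[2],q[3],q[0]]).as_matrix(); p=np.array(s['tool_pos'])
    im,d,m=snap('wrist'); C=(cloud(m,d)-p)@R
    if fn: save(im,fn)
    mk=(abs(C[...,2]+htop)<.007)&(abs(C[...,1])<.04)&(abs(C[...,0])<.05)
    mk=cv2.morphologyEx(mk.astype(np.uint8),cv2.MORPH_OPEN,np.ones((5,5))); k,l,st,c=cv2.connectedComponentsWithStats(mk); i=1+np.argmax(st[1:,4])
    v,u=np.where(l==i); z=p[2]+htop; w=((onplane(m,np.c_[u,v],z)-p)@R)[:,:2]*1000
    r=cv2.minAreaRect(w.astype(np.float32)); print('lid px',c[i].round(),st[i],'tool frame',np.round(r[0],1),np.round(r[1],1),round(r[2],1),'top',np.median(-C[...,2][l==i]).round(4), 'x range',np.percentile(w[:,0],[.5,99.5]).round(1))
E
python3 - <<'E'
from h import *
inhand(.033,'w6.png'); to([.5339,-.2936,.15],144.3)
E
```

```text
time: 19.6
tool_pos: [0.5621, 0.1051, 0.1559]
tool_rot: [0.006, 0.306, 0.952, 0.002]
contact_force: [0.7, 0.2, -1.6]
gripper_width: 0.505
grasp_force: 61.7
time: 19.8
tool_pos: [0.5571, 0.1048, 0.147]
tool_rot: [-0.001, 0.307, 0.952, -0.0]
contact_force: [0.4, 0.5, -1.8]
gripper_width: 0.508
grasp_force: 61.7
lid px [313. 303.] [  225   254   178   100 12474] tool frame [3.7 0.2] [69.3 46.9] 89.8 top 0.0319 x range [-19.6  26.7]
t 19.85 pos [0.5569 0.1047 0.1464] yaw 144.26 tilt [-3.2e-03 -1.0e-04 -1.0e+00] j6 -0.89
turn -0.0007
tool cm (after turn) [-21.38 -33.69  -0.34]
```

View pics/w6.png

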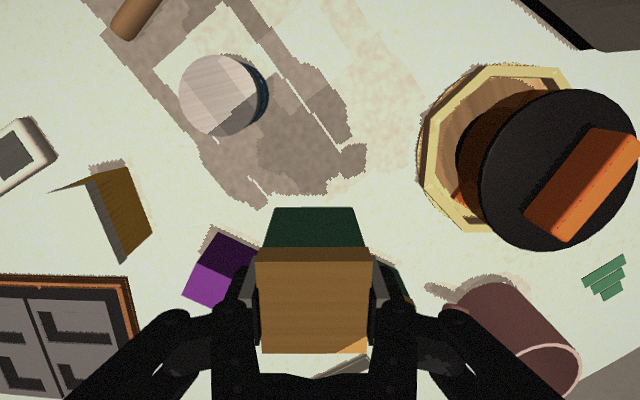

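The green tin is held upright; its lid's top face spans rows 262–353 and columns 257–370.

```bash
sed -i 's/htop)<.007/htop)<.0025/' h.py
python3 -m crank '[{"x":0,"y":0,"z":0,"turn":0},{"x":0,"y":0,"z":0,"turn":0},{"x":0,"y":0,"z":0,"turn":0}]' -
python3 - <<'E'
from h import *
s=manip.state(); m=manip.camera_model('wrist'); q=s['tool_rot']; R=Ro.from_quat([q[1],q[2],q[3],q[0]]).as_matrix(); p=np.array(s['tool_pos'])
print(((onplane(m,[[312,262],[312,353]],p[2]+.0319)-p)@R*1000).round(1))
inhand(.0319); to([.5339,-.2936,.15],144.3)
E
```

```text
time: 20.15
tool_pos: [0.5578, 0.1047, 0.1473]
tool_rot: [-0.001, 0.307, 0.952, -0.0]
contact_force: [0.6, 0.5, -1.7]
gripper_width: 0.508
grasp_force: 61.7
[[ 23.2  -0.4 -31.9]
 [-20.7  -0.5 -31.9]]
lid px [314. 305.] [  243   258   143    96 10669] tool frame [2.1 0.4] [55.5 45.7] 89.8 top 0.0319 x range [-20.7  24.5]
t 20.2 pos [0.558  0.1047 0.1476] yaw 144.29 tilt [-1.e-03 -1.e-04 -1.e+00] j6 -0.89
turn -0.0002
tool cm (after turn) [-21.29 -33.75  -0.24]
```

```bash
python3 -m crank '[{"x":-2.14,"y":-3.37,"z":0,"turn":0},{"x":-2.14,"y":-3.37,"z":0,"turn":0},{"x":-2.14,"y":-3.37,"z":0,"turn":0},{"x":-2.14,"y":-3.37,"z":0,"turn":0},{"x":-2.14,"y":-3.37,"z":0,"turn":0}]' -
python3 -m crank '[{"x":-2.14,"y":-3.37,"z":0,"turn":0},{"x":-2.14,"y":-3.37,"z":0,"turn":0},{"x":-2.14,"y":-3.37,"z":0,"turn":0},{"x":-2.14,"y":-3.37,"z":0,"turn":0},{"x":-2.14,"y":-3.37,"z":0,"turn":0}]' -
python3 -m crank '[{"x":0,"y":0,"z":2.5,"turn":0},{"x":0,"y":0,"z":2.5,"turn":0},{"x":0,"y":0,"z":2.2,"turn":0},{"x":0,"y":0,"z":0,"turn":0},{"x":0,"y":0,"z":0,"turn":0}]' -
python3 -m crank '[{"x":0,"y":0,"z":0,"turn":0},{"x":0,"y":0,"z":0,"turn":0},{"x":0,"y":0,"z":0,"turn":0}]' -
python3 - <<'E'
from h import *
inhand(.0319,'w7.png'); to([.5339+.0011,-.2936-.0008,.0392],144.3)
E
```

```text
time: 20.7
tool_pos: [0.5465, -0.096, 0.1482]
tool_rot: [0.0, 0.306, 0.952, 0.0]
contact_force: [-0.3, 0.2, -1.7]
gripper_width: 0.51
grasp_force: 61.9
time: 21.2
tool_pos: [0.535, -0.2955, 0.148]
tool_rot: [0.0, 0.307, 0.952, 0.0]
contact_force: [0.8, -0.4, -0.7]
gripper_width: 0.505
grasp_force: 61.9
time: 21.7
tool_pos: [0.5352, -0.2937, 0.076]
tool_rot: [-0.0, 0.307, 0.952, 0.0]
contact_force: [0.2, 0.3, -0.7]
gripper_width: 0.507
grasp_force: 61.9
time: 22.0
tool_pos: [0.5361, -0.2942, 0.0776]
tool_rot: [0.001, 0.306, 0.952, -0.0]
contact_force: [-0.5, 0.5, -1.2]
gripper_width: 0.509
grasp_force: 61.9
lid px [314. 304.] [  244   258   142    96 10657] tool frame [2.1 0.6] [55.  45.8] 89.8 top 0.0318 x range [-20.7  24.6]
t 22.05 pos [ 0.5359 -0.2941  0.0773] yaw 144.31 tilt [ 0.0015 -0.0011 -1.    ] j6 -1.57
turn 0.0001
tool cm (after turn) [ 0.07 -0.08  3.81]
```

View pics/w7.png

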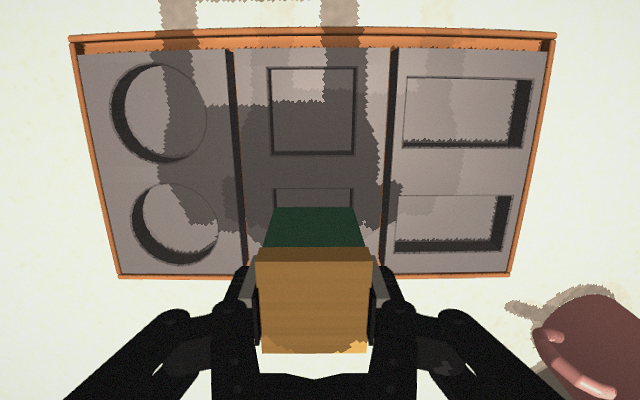

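The tin hangs aligned over the near square pocket (pocket columns 274–352, tin bottom columns 275–356). I descend with the force watched.

```bash
python3 -m crank '[{"x":0.05,"y":-0.06,"z":1.2,"turn":0},{"x":0,"y":0,"z":0.6,"turn":0},{"x":0,"y":0,"z":0,"turn":0},{"x":0,"y":0,"z":0,"turn":0}]' -
python3 -m crank '[{"x":0,"y":0,"z":0.3,"turn":0},{"x":0,"y":0,"z":0.3,"turn":0},{"x":0,"y":0,"z":0.2,"turn":0},{"x":0,"y":0,"z":0,"turn":0}]' -
python3 -m crank '[{"x":0,"y":0,"z":0.3,"turn":0},{"x":0,"y":0,"z":0.3,"turn":0},{"x":0,"y":0,"z":0,"turn":0}]' -
```

```text
time: 22.45
tool_pos: [0.5342, -0.2937, 0.0573]
tool_rot: [-0.001, 0.307, 0.952, 0.0]
contact_force: [1.0, 0.4, -2.1]
gripper_width: 0.504
grasp_force: 61.9
time: 22.85
tool_pos: [0.5343, -0.2938, 0.0496]
tool_rot: [-0.0, 0.307, 0.952, 0.0]
contact_force: [-0.3, 0.4, -0.7]
gripper_width: 0.506
grasp_force: 61.9
time: 23.15
tool_pos: [0.5342, -0.2937, 0.0434]
tool_rot: [-0.001, 0.307, 0.952, 0.0]
contact_force: [-0.4, 0.4, -0.6]
gripper_width: 0.505
grasp_force: 61.9
```

```bash
python3 -m crank '[{"x":0,"y":0,"z":0.3,"turn":0},{"x":0,"y":0,"z":0.1,"turn":0},{"x":0,"y":0,"z":0.05,"turn":0},{"x":0,"y":0,"z":0,"turn":0}]' -
python3 -m crank '[{"x":0,"y":0,"z":0,"turn":0},{"x":0,"y":0,"z":0,"turn":0},{"x":0,"y":0,"z":0,"turn":0},{"x":0,"y":0,"z":-1,"turn":0},{"x":0,"y":0,"z":-3,"turn":0}]' 72
python3 -m crank '[{"x":0,"y":0,"z":-4,"turn":0},{"x":0,"y":0,"z":-4,"turn":0},{"x":0,"y":0,"z":-4,"turn":0},{"x":0,"y":0,"z":-4,"turn":0},{"x":0,"y":0,"z":0,"turn":0}]' 100
python3 - <<'E'
from h import *
im,d,m=snap('wrist'); Z=cloud(m,d)[...,2]; P=cloud(m,d)
k=(np.hypot(P[...,0]-.534,P[...,1]+.2935)<.018)&(Z>.05); print('lid z',np.nanpercentile(Z[k],[5,50,95]))
to([.70,.07,.25],116.3)
tins('top',lo=100)
E
```

```text
time: 23.55
tool_pos: [0.5345, -0.294, 0.0395]
tool_rot: [-0.0, 0.307, 0.952, 0.0]
contact_force: [1.1, 0.3, -1.7]
gripper_width: 0.503
grasp_force: 61.9
time: 24.05
tool_pos: [0.5324, -0.2925, 0.077]
tool_rot: [-0.003, 0.307, 0.952, 0.001]
contact_force: [-0.6, -0.3, -1.3]
gripper_width: 0.724
grasp_force: 0.0
time: 24.55
tool_pos: [0.5375, -0.2961, 0.2493]
tool_rot: [0.007, 0.306, 0.952, -0.002]
contact_force: [0.3, -0.6, 1.2]
gripper_width: 0.997
grasp_force: 0.0
lid z [0.07041875 0.32529255 0.3304208 ]
t 24.6 pos [ 0.5364 -0.2953  0.2455] yaw 144.3 tilt [ 0.0077 -0.0055 -1.    ] j6 -1.57
turn 0.4887
tool cm (after turn) [25.49 30.85 -0.69]
[184. 104.] 670 [856.9 457.4] [ 84.3 122.1] 84.4 [126. 127. 121.]
[295. 159.] 148 [668.4  93.9] [45.1 43.2] 26.4 [128. 130.  75.]
[322. 189.] 125 [572.8   6. ] [49.8 35. ] 6.6 [111.  73. 109.]
[339. 222.] 206 [468.6 -49.2] [34.3 68.3] 66.2 [129. 130. 134.]
[292. 225.] 148 [458.1 100.4] [47.9 44.6] 89.6 [130. 132. 129.]
```

The first tin is home (lid at 0.070). For the second square at pixel (295,159) I approach with yaw 26.4°, away from the mug handle.

```bash
python3 -m crank '[{"x":0,"y":0,"z":0,"turn":0.147},{"x":0,"y":0,"z":0,"turn":0.147},{"x":0,"y":0,"z":0,"turn":0.147},{"x":0,"y":0,"z":0,"turn":0.147},{"x":0,"y":0,"z":0,"turn":0.147}]' -
python3 -m crank '[{"x":0,"y":0,"z":0,"turn":0.147},{"x":0,"y":0,"z":0,"turn":0.147},{"x":0,"y":0,"z":0,"turn":0.147},{"x":0,"y":0,"z":0,"turn":0.147},{"x":0,"y":0,"z":0,"turn":0.147}]' -
python3 -m crank '[{"x":0,"y":0,"z":0,"turn":0.147},{"x":0,"y":0,"z":0,"turn":0.147},{"x":0,"y":0,"z":0,"turn":0.147},{"x":0,"y":0,"z":0,"turn":0.147},{"x":0,"y":0,"z":0,"turn":0}]' -
python3 -m crank '[{"x":2.38,"y":-2.88,"z":0,"turn":0},{"x":2.38,"y":-2.88,"z":0,"turn":0},{"x":2.38,"y":-2.88,"z":0,"turn":0},{"x":2.38,"y":-2.88,"z":0,"turn":0},{"x":2.38,"y":-2.88,"z":0,"turn":0}]' -
python3 -m crank '[{"x":2.38,"y":-2.88,"z":0,"turn":0},{"x":2.38,"y":-2.88,"z":0,"turn":0},{"x":2.38,"y":-2.88,"z":0,"turn":0},{"x":2.38,"y":-2.88,"z":0,"turn":0},{"x":2.38,"y":-2.88,"z":0,"turn":0}]' -
python3 -m crank '[{"x":0,"y":0,"z":0,"turn":0},{"x":0,"y":0,"z":0,"turn":0},{"x":0,"y":0,"z":0,"turn":0}]' -
python3 - <<'E'
from h import *
to([.665,.094,.028],26.4); tins(); tins('top',lo=100)
E
```

```text
time: 25.15
tool_pos: [0.5336, -0.2933, 0.2372]
tool_rot: [-0.002, 0.63, 0.776, -0.0]
contact_force: [-0.4, 0.5, -0.7]
gripper_width: 1.0
grasp_force: 0.0
time: 25.65
tool_pos: [0.5336, -0.2933, 0.2372]
tool_rot: [-0.002, 0.867, 0.498, -0.001]
contact_force: [-0.3, -0.2, 0.6]
gripper_width: 0.997
grasp_force: 0.0
time: 26.15
tool_pos: [0.5337, -0.2934, 0.2374]
tool_rot: [-0.001, 0.974, 0.228, -0.001]
contact_force: [0.3, 0.9, -0.1]
gripper_width: 1.0
grasp_force: 0.0
time: 26.65
tool_pos: [0.5767, -0.1105, 0.2382]
tool_rot: [-0.001, 0.973, 0.23, -0.001]
contact_force: [1.5, 0.1, 0.1]
gripper_width: 0.999
grasp_force: 0.0
time: 27.15
tool_pos: [0.6193, 0.0713, 0.2382]
tool_rot: [-0.0, 0.973, 0.23, -0.001]
contact_force: [0.5, 0.4, -0.4]
gripper_width: 0.997
grasp_force: 0.0
time: 27.45
tool_pos: [0.6193, 0.069, 0.2388]
tool_rot: [0.0, 0.974, 0.229, -0.001]
contact_force: [-0.5, -0.1, 0.6]
gripper_width: 1.001
grasp_force: 0.0
t 27.45 pos [0.6193 0.069  0.2388] yaw 26.42 tilt [-1.4e-03 -4.0e-04 -1.0e+00] j6 1.1
turn 0.0003
tool cm (after turn) [ 5.23 -0.21 21.07]
[191.  68.] 156 [660.1 214.9] [33.3  5.9] 37.8 [37. 18.  8.]
[ 50. 158.] 1519 [508.  316.4] [192.6  13.1] 24.4 [56. 51. 44.]
[313. 121.] 2270 [665.7  93.9] [43.6 44.8] 26.4 [165. 156.  82.]
[560. 149.] 572 [ 754.5 -143.3] [75.4 30.6] 14.1 [66. 43. 39.]
[609. 163.] 664 [ 767.1 -194.9] [72.1 34.3] 14.3 [65. 42. 39.]
[351. 236.] 2015 [576.9   4.7] [70.2 35.1] 25.8 [77. 36. 82.]
[233. 289.] 1020 [459.8  91.2] [56.4 33.4] 23.4 [109. 101.  93.]
[ 21. 313.] 1299 [298.8 320.2] [75.4 42.2] 17.2 [82. 37. 89.]
[347. 329.] 1539 [467.4 -48.5] [39.9 71.7] 65.7 [152. 155. 138.]
[184. 104.] 621 [856.4 455.8] [ 87.1 122.4] 83.7 [124. 125. 119.]
[224. 275.] 145 [299.3 321.8] [65.6 32.8] 20.7 [100.  66. 100.]
[404. 282.] 187 [ 273.7 -254.8] [35.3 63.6] 89.3 [99. 65. 99.]
```

```bash
python3 -m crank '[{"x":1.8,"y":-0.06,"z":3,"turn":0},{"x":1.8,"y":-0.06,"z":3,"turn":0},{"x":1.75,"y":-0.06,"z":3,"turn":0},{"x":0,"y":0,"z":3,"turn":0},{"x":0,"y":0,"z":3,"turn":0}]' -
python3 -m crank '[{"x":0,"y":0,"z":2.5,"turn":0},{"x":0,"y":0,"z":2,"turn":0},{"x":0,"y":0,"z":1.3,"turn":0},{"x":0,"y":0,"z":0,"turn":0},{"x":0,"y":0,"z":0,"turn":0}]' -
python3 -m crank '[{"x":0,"y":0,"z":0,"turn":0},{"x":0,"y":0,"z":0,"turn":0},{"x":0,"y":0,"z":0,"turn":0},{"x":0,"y":0,"z":0,"turn":0},{"x":0,"y":0,"z":0,"turn":0}]' 0
python3 -m crank '[{"x":0,"y":0,"z":-1,"turn":0},{"x":0,"y":0,"z":-3,"turn":0},{"x":0,"y":0,"z":-4,"turn":0},{"x":0,"y":0,"z":-4,"turn":0},{"x":0,"y":0,"z":0,"turn":0}]' -
python3 -m crank '[{"x":0,"y":0,"z":0,"turn":0.15},{"x":0,"y":0,"z":0,"turn":0.13},{"x":0,"y":0,"z":0,"turn":0.135},{"x":0,"y":0,"z":0,"turn":0.135},{"x":0,"y":0,"z":0,"turn":0.135}]' -
python3 -m crank '[{"x":0,"y":0,"z":0,"turn":0.135},{"x":0,"y":0,"z":0,"turn":0.135},{"x":0,"y":0,"z":0,"turn":0.129},{"x":0,"y":0,"z":0,"turn":0},{"x":0,"y":0,"z":0,"turn":0}]' -
python3 - <<'E'
from h import *
inhand(.033); to([.4771,-.2528,.15],144.3)
E
```

```text
time: 28.05
tool_pos: [0.6672, 0.0941, 0.0884]
tool_rot: [0.0, 0.974, 0.228, 0.0]
contact_force: [-1.4, 0.4, -0.7]
gripper_width: 1.001
grasp_force: 0.0
time: 28.55
tool_pos: [0.6674, 0.0947, 0.0323]
tool_rot: [0.0, 0.974, 0.228, 0.0]
contact_force: [0.0, -0.4, -0.2]
gripper_width: 0.999
grasp_force: 0.0
time: 29.05
tool_pos: [0.668, 0.0952, 0.0331]
tool_rot: [0.0, 0.974, 0.228, 0.001]
contact_force: [0.3, 0.3, 4.8]
gripper_width: 0.505
grasp_force: 63.2
time: 29.55
tool_pos: [0.6707, 0.0954, 0.1596]
tool_rot: [0.001, 0.974, 0.228, 0.006]
contact_force: [-0.1, 0.5, -0.4]
gripper_width: 0.504
grasp_force: 62.6
time: 30.05
tool_pos: [0.6656, 0.0951, 0.1495]
tool_rot: [0.0, 0.993, -0.115, -0.002]
contact_force: [0.5, 1.3, -1.9]
gripper_width: 0.505
grasp_force: 62.6
time: 30.55
tool_pos: [0.6661, 0.0951, 0.1502]
tool_rot: [0.0, 0.952, -0.305, -0.001]
contact_force: [0.0, -0.2, -2.3]
gripper_width: 0.505
grasp_force: 62.6
lid px [377. 289.] [369 286  17   7 108] tool frame [ 9.9 24.3] [2.7 6.4] 0.6 top 0.0329 x range [ 8.5 11.3]
t 30.6 pos [0.6663 0.0951 0.1506] yaw -35.6 tilt [-0.0017 -0.     -1.    ] j6 2.22
turn 0.0018
tool cm (after turn) [ 4.94 39.3   0.09]
```

```bash
python3 - <<'E'
from h import *
inhand(.029,'w8.png'); to([.4771,-.2528,.15],144.3); tins('top',lo=100)
E
```

```text
lid px [314. 305.] [  244   260   140    93 10083] tool frame [-2.4 -0.3] [45.7 55.5] 0.1 top 0.0292 x range [-25.2  20. ]
t 30.65 pos [0.6665 0.0951 0.1508] yaw -35.62 tilt [-0.0013 -0.     -1.    ] j6 2.22
turn 0.0014
tool cm (after turn) [ 4.93 39.31  0.11]
[184. 104.] 681 [857.5 456.8] [ 86.6 123.3] 86.0 [125. 126. 120.]
[322. 186.] 150 [580.1   5.2] [64.7 33. ] 26.0 [111.  72. 108.]
[326. 226.] 118 [453.2  -6.2] [31.3 45.5] 67.8 [129. 130. 135.]
[224. 276.] 166 [298.8 321.6] [66.  36.7] 16.0 [99. 65. 98.]
[404. 283.] 126 [ 272.  -254.8] [35.3 54.1] 89.3 [100.  64. 100.]
```

The oblong has been knocked from (468,-49) to about (453,-6); I'll remeasure it later. First I place this square.

```bash
python3 -m crank '[{"x":0.52,"y":3.93,"z":0,"turn":0},{"x":0.52,"y":3.93,"z":0,"turn":0},{"x":0.52,"y":3.93,"z":0,"turn":0},{"x":0.52,"y":3.93,"z":0,"turn":0},{"x":0.52,"y":3.93,"z":0,"turn":0}]' -
python3 -m crank '[{"x":0.52,"y":3.93,"z":0,"turn":0},{"x":0.52,"y":3.93,"z":0,"turn":0},{"x":0.52,"y":3.93,"z":0,"turn":0},{"x":0.52,"y":3.93,"z":0,"turn":0},{"x":0.52,"y":3.93,"z":0,"turn":0}]' -
python3 -m crank '[{"x":0,"y":0,"z":2.5,"turn":0},{"x":0,"y":0,"z":2.5,"turn":0},{"x":0,"y":0,"z":2,"turn":0},{"x":0,"y":0,"z":0,"turn":0},{"x":0,"y":0,"z":0,"turn":0}]' -
python3 -m crank '[{"x":0,"y":0,"z":0,"turn":0},{"x":0,"y":0,"z":0,"turn":0},{"x":0,"y":0,"z":0,"turn":0}]' -
python3 - <<'E'
from h import *
inhand(.029,'w9.png'); to([.4797,-.2547,.042],144.3); tins('top',lo=100)
E
```

```text
time: 31.2
tool_pos: [0.5724, -0.0807, 0.1517]
tool_rot: [0.0, 0.952, -0.306, 0.0]
contact_force: [0.5, -0.3, -2.4]
gripper_width: 0.503
grasp_force: 62.6
time: 31.7
tool_pos: [0.4788, -0.2556, 0.1519]
tool_rot: [0.0, 0.952, -0.306, 0.0]
contact_force: [1.2, -0.6, -2.5]
gripper_width: 0.506
grasp_force: 62.6
time: 32.2
tool_pos: [0.4796, -0.2542, 0.0818]
tool_rot: [-0.0, 0.952, -0.306, -0.0]
contact_force: [-1.1, -0.2, -1.8]
gripper_width: 0.502
grasp_force: 62.8
time: 32.5
tool_pos: [0.4804, -0.2547, 0.0829]
tool_rot: [0.0, 0.952, -0.307, 0.001]
contact_force: [-0.8, -0.5, -2.0]
gripper_width: 0.501
grasp_force: 62.8
lid px [314. 305.] [ 255  260  118   93 9887] tool frame [-2.4 -0.3] [45.6 46.6] 0.1 top 0.0292 x range [-25.1  20. ]
t 32.55 pos [ 0.4802 -0.2546  0.0826] yaw -35.71 tilt [ 0.0014 -0.001  -1.    ] j6 1.57
turn -0.0002
tool cm (after turn) [-0.04  0.04  4.06]
[184. 104.] 617 [860.3 457.9] [ 84.7 116.8] 84.0 [122. 124. 118.]
[322. 187.] 170 [578.6   5. ] [67.9 32.7] 24.2 [109.  73. 107.]
[292. 226.] 156 [456.2  99.8] [42.8 49.8] 63.2 [126. 128. 125.]
[324. 229.] 183 [ 4.435e+02 -3.000e-01] [33.7 68. ] 67.8 [127. 128. 132.]
[223. 275.] 172 [298.7 322. ] [66.  35.8] 16.0 [99. 66. 98.]
```

View pics/w9.png

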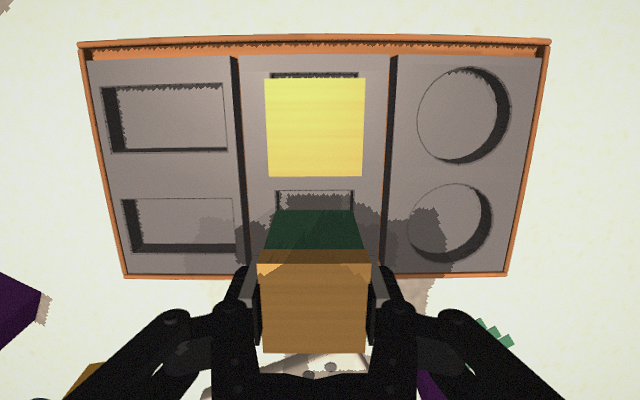

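The first square sits in its pocket at (315,125). The held one is aligned with the near pocket (columns 276–353) the same way as before. I lower it.

```bash
python3 -m crank '[{"x":-0.04,"y":0.04,"z":1.2,"turn":0},{"x":0,"y":0,"z":0.8,"turn":0},{"x":0,"y":0,"z":0,"turn":0},{"x":0,"y":0,"z":0,"turn":0}]' -
python3 -m crank '[{"x":0,"y":0,"z":0.3,"turn":0},{"x":0,"y":0,"z":0.3,"turn":0},{"x":0,"y":0,"z":0.2,"turn":0},{"x":0,"y":0,"z":0,"turn":0}]' -
python3 -m crank '[{"x":0,"y":0,"z":0.3,"turn":0},{"x":0,"y":0,"z":0.3,"turn":0},{"x":0,"y":0,"z":0.3,"turn":0},{"x":0,"y":0,"z":0,"turn":0}]' -
python3 -m crank '[{"x":0,"y":0,"z":0.2,"turn":0},{"x":0,"y":0,"z":0.1,"turn":0},{"x":0,"y":0,"z":0.1,"turn":0},{"x":0,"y":0,"z":0,"turn":0}]' -
```

```text
time: 33.0
tool_pos: [0.4786, -0.254, 0.0606]
tool_rot: [-0.0, 0.952, -0.307, -0.001]
contact_force: [0.1, 0.4, -2.3]
gripper_width: 0.505
grasp_force: 62.8
time: 33.4
tool_pos: [0.4789, -0.2542, 0.0532]
tool_rot: [-0.0, 0.952, -0.307, -0.0]
contact_force: [-1.2, 1.1, -2.2]
gripper_width: 0.5
grasp_force: 62.8
time: 33.8
tool_pos: [0.4787, -0.254, 0.0439]
tool_rot: [-0.0, 0.952, -0.307, -0.001]
contact_force: [-0.1, 0.4, -1.8]
gripper_width: 0.502
grasp_force: 62.8
time: 34.2
tool_pos: [0.4794, -0.2545, 0.0421]
tool_rot: [0.0, 0.952, -0.307, -0.0]
contact_force: [-3.5, 2.9, 7.3]
gripper_width: 0.502
grasp_force: 63.8
```

Contact at the expected depth, so it is home. I release it and go look at the oblong.

```bash
python3 -m crank '[{"x":0,"y":0,"z":0,"turn":0},{"x":0,"y":0,"z":0,"turn":0},{"x":0,"y":0,"z":0,"turn":0},{"x":0,"y":0,"z":-1,"turn":0},{"x":0,"y":0,"z":-3,"turn":0}]' 72
python3 -m crank '[{"x":0,"y":0,"z":-4,"turn":0},{"x":0,"y":0,"z":-4,"turn":0},{"x":0,"y":0,"z":-4,"turn":0},{"x":0,"y":0,"z":-4,"turn":-0.1178},{"x":0,"y":0,"z":0,"turn":-0.1178}]' 100
python3 -m crank '[{"x":0,"y":0,"z":0,"turn":0},{"x":0,"y":0,"z":0,"turn":0}]' -
python3 - <<'E'
from h import *
to([.40,.02,.25],-22.2); tins('top',lo=100); tins()
E
```

```text
time: 34.7
tool_pos: [0.4769, -0.2528, 0.0781]
tool_rot: [-0.001, 0.952, -0.307, -0.003]
contact_force: [0.0, 0.2, -0.2]
gripper_width: 0.715
grasp_force: 0.0
time: 35.2
tool_pos: [0.4819, -0.2564, 0.2496]
tool_rot: [0.003, 0.982, -0.19, 0.006]
contact_force: [0.5, -0.4, 0.6]
gripper_width: 0.996
grasp_force: 0.0
time: 35.4
tool_pos: [0.4787, -0.254, 0.2401]
tool_rot: [-0.0, 0.981, -0.194, -0.001]
contact_force: [0.3, 0.6, -0.3]
gripper_width: 1.0
grasp_force: 0.0
t 35.4 pos [ 0.4787 -0.254   0.2401] yaw -22.36 tilt [-9.e-04  7.e-04 -1.e+00] j6 1.34
turn -0.0029
tool cm (after turn) [-17.64 -22.4   -0.97]
[184. 103.] 567 [863.3 455.4] [ 84.8 103.9] 84.7 [124. 125. 120.]
[322. 188.] 120 [577.7   6.6] [65.1 31.4] 17.9 [110.  72. 107.]
[294. 225.] 147 [456.5  95.6] [38.3 47.8] 89.8 [127. 129. 126.]
[325. 229.] 150 [445.6  -2.2] [33.5 63.8] 65.1 [128. 130. 134.]
[224. 275.] 173 [298.7 322. ] [65.7 36. ] 17.2 [99. 66. 99.]
[ 52. 182.] 2163 [576.6   1.7] [71.1 39.8] 25.8 [89. 41. 97.]
[125. 284.] 1636 [441.4  -3.1] [38.2 72. ] 66.2 [154. 157. 140.]
[ 53. 300.] 1279 [455.8  96.9] [51.5 59.3] 18.9 [130. 120. 111.]
[379. 328.] 1435 [ 274.3 -254. ] [75. 36.] 4.1 [92. 42. 99.]
```

```bash
python3 -m crank '[{"x":-2.52,"y":-3.2,"z":0,"turn":0},{"x":-2.52,"y":-3.2,"z":0,"turn":0},{"x":-2.52,"y":-3.2,"z":0,"turn":0},{"x":-2.52,"y":-3.2,"z":0,"turn":0},{"x":-2.52,"y":-3.2,"z":0,"turn":0}]' -
python3 -m crank '[{"x":-2.52,"y":-3.2,"z":0,"turn":0},{"x":-2.52,"y":-3.2,"z":0,"turn":0},{"x":0,"y":0,"z":0,"turn":0},{"x":0,"y":0,"z":0,"turn":0},{"x":0,"y":0,"z":0,"turn":0}]' -
python3 - <<'E'
from h import *
to([.443,-.002,.03],-22.4); tins('top',lo=100); tins(fn='w10.png')
E
```

```text
time: 36.0
tool_pos: [0.4217, -0.0571, 0.2392]
tool_rot: [-0.0, 0.981, -0.194, -0.001]
contact_force: [0.8, 0.5, 0.4]
gripper_width: 1.001
grasp_force: 0.0
time: 36.5
tool_pos: [0.4005, 0.0191, 0.24]
tool_rot: [0.0, 0.981, -0.193, -0.001]
contact_force: [-0.0, 1.0, -0.3]
gripper_width: 1.002
grasp_force: 0.0
t 36.5 pos [0.4005 0.0191 0.24  ] yaw -22.3 tilt [-1.1e-03 -2.0e-04 -1.0e+00] j6 1.82
turn 0.0018
tool cm (after turn) [ 4.75  0.32 21.  ]
[186. 102.] 536 [858.6 454.4] [ 87.6 114.7] 76.9 [121. 122. 116.]
[322. 188.] 161 [578.8   4.5] [67.6 33. ] 26.0 [106.  70. 104.]
[224. 275.] 171 [298.6 321.8] [63.8 36. ] 9.4 [96. 63. 95.]
[404. 282.] 191 [ 275.3 -253.2] [32.1 66.7] 89.3 [94. 61. 94.]
[267.  10.] 906 [550.1   2.2] [48.5 23.4] 67.0 [105.  58. 106.]
[551.  11.] 252 [ 460.3 -239.2] [48.4  7.5] 52.0 [34. 26. 12.]
[39. 58.] 873 [605.7 221.5] [ 37.  100.1] 60.0 [24. 11.  5.]
[317. 128.] 2617 [440.8  -1.1] [34.6 67.4] 66.9 [142. 146. 146.]
[217. 156.] 2235 [455.1  99.5] [51.3 53.5] 21.1 [131. 121. 111.]
[594. 188.] 2053 [ 273.8 -252.3] [73.  39.3] 4.3 [73. 31. 79.]
[ 47. 212.] 942 [474.3 302.1] [125.6  16.8] 20.8 [50. 45. 39.]
[ 76. 286.] 175 [384.1 327.3] [17.7 19.3] 18.7 [65. 61. 56.]
[114. 327.] 422 [314.2 321. ] [35.6 35.6] 16.7 [63. 27. 69.]
```

View pics/w10.png

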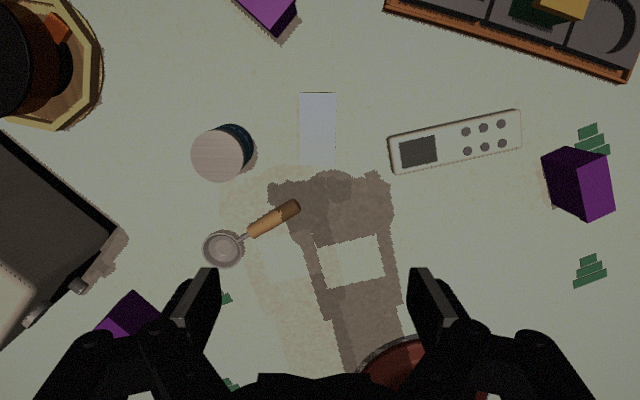

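The white oblong lid is at (317,128), with remote and spoon clear of the fingers. I grasp it with 68% opening.

```bash
python3 -m crank '[{"x":1.5,"y":0.1,"z":3,"turn":0.014},{"x":1.5,"y":0.1,"z":3,"turn":0},{"x":1.5,"y":0.1,"z":3,"turn":0},{"x":0,"y":0,"z":3,"turn":0},{"x":0,"y":0,"z":0,"turn":0}]' 68
python3 -m crank '[{"x":0,"y":0,"z":3,"turn":0},{"x":0,"y":0,"z":2.5,"turn":0},{"x":0,"y":0,"z":2,"turn":0},{"x":0,"y":0,"z":1.4,"turn":0},{"x":0,"y":0,"z":0,"turn":0}]' -
python3 -m crank '[{"x":0,"y":0,"z":0,"turn":0},{"x":0,"y":0,"z":0,"turn":0},{"x":0,"y":0,"z":0,"turn":0},{"x":0,"y":0,"z":0,"turn":0},{"x":0,"y":0,"z":0,"turn":0}]' 0
python3 -m crank '[{"x":0,"y":0,"z":-1,"turn":0},{"x":0,"y":0,"z":-3,"turn":0},{"x":0,"y":0,"z":-4,"turn":0},{"x":0,"y":0,"z":-4,"turn":0},{"x":0,"y":0,"z":0,"turn":0}]' -
python3 -m crank '[{"x":0,"y":0,"z":0,"turn":-0.135},{"x":0,"y":0,"z":0,"turn":-0.135},{"x":0,"y":0,"z":0,"turn":-0.135},{"x":0,"y":0,"z":0,"turn":-0.135},{"x":0,"y":0,"z":0,"turn":-0.135}]' -
python3 -m crank '[{"x":0,"y":0,"z":0,"turn":-0.135},{"x":0,"y":0,"z":0,"turn":-0.135},{"x":0,"y":0,"z":0,"turn":-0.135},{"x":0,"y":0,"z":0,"turn":-0.135},{"x":0,"y":0,"z":0,"turn":-0.135}]' -
python3 -m crank '[{"x":0,"y":0,"z":0,"turn":0},{"x":0,"y":0,"z":0,"turn":0},{"x":0,"y":0,"z":0,"turn":0}]' -
python3 - <<'E'
from h import *
inhand(.030,'w11.png'); to([.5296,-.1797,.15],54.3)
E
```

```text
time: 37.1
tool_pos: [0.4376, -0.001, 0.1156]
tool_rot: [0.0, 0.98, -0.201, -0.005]
contact_force: [-1.6, 0.4, -0.4]
gripper_width: 0.683
grasp_force: 0.0
time: 37.6
tool_pos: [0.4401, -0.0008, 0.031]
tool_rot: [0.0, 0.98, -0.2, -0.001]
contact_force: [-0.1, -0.1, 0.8]
gripper_width: 0.679
grasp_force: 0.0
time: 38.1
tool_pos: [0.4425, -0.0009, 0.0336]
tool_rot: [0.0, 0.98, -0.2, 0.002]
contact_force: [-0.4, -0.3, 7.0]
gripper_width: 0.39
grasp_force: 60.6
time: 38.6
tool_pos: [0.4446, -0.0009, 0.1587]
tool_rot: [-0.0, 0.98, -0.199, 0.006]
contact_force: [1.6, 0.2, -0.1]
gripper_width: 0.39
grasp_force: 60.1
time: 39.1
tool_pos: [0.44, -0.0002, 0.1506]
tool_rot: [-0.0, 0.99, 0.139, -0.001]
contact_force: [-0.7, -0.3, -1.1]
gripper_width: 0.386
grasp_force: 59.9
time: 39.6
tool_pos: [0.44, -0.0002, 0.1506]
tool_rot: [-0.001, 0.888, 0.459, -0.001]
contact_force: [-0.6, 0.7, -2.6]
gripper_width: 0.386
grasp_force: 59.9
time: 39.9
tool_pos: [0.4406, -0.0004, 0.1513]
tool_rot: [-0.0, 0.89, 0.456, -0.0]
contact_force: [-1.0, 0.7, -1.3]
gripper_width: 0.39
grasp_force: 59.9
lid px [314. 297.] [  255   229   118   141 11717] tool frame [ 1.2 -1. ] [46.3 68. ] 89.9 top 0.0288 x range [-32.7  35.1]
t 39.95 pos [ 4.407e-01 -4.000e-04  1.514e-01] yaw 54.24 tilt [-4.e-04  1.e-04 -1.e+00] j6 0.45
turn -0.0011
tool cm (after turn) [-9.37 17.69  0.13]
```

```bash
python3 -m crank '[{"x":-1.9,"y":3.54,"z":0,"turn":0},{"x":-1.9,"y":3.54,"z":0,"turn":0},{"x":-1.9,"y":3.54,"z":0,"turn":0},{"x":-1.88,"y":3.53,"z":0,"turn":0},{"x":-1.88,"y":3.53,"z":0,"turn":0}]' -
python3 -m crank '[{"x":0,"y":0,"z":2.5,"turn":0},{"x":0,"y":0,"z":2.5,"turn":0},{"x":0,"y":0,"z":2.0,"turn":0},{"x":0,"y":0,"z":0,"turn":0},{"x":0,"y":0,"z":0,"turn":0}]' -
python3 -m crank '[{"x":0,"y":0,"z":0,"turn":0},{"x":0,"y":0,"z":0,"turn":0},{"x":0,"y":0,"z":0,"turn":0}]' -
python3 - <<'E'
from h import *
inhand(.0288,'w12.png'); to([.5291,-.1804,.042],54.3)
E
```

```text
time: 40.45
tool_pos: [0.5298, -0.182, 0.1515]
tool_rot: [-0.0, 0.89, 0.456, 0.0]
contact_force: [0.1, 0.6, -2.2]
gripper_width: 0.39
grasp_force: 60.2
time: 40.95
tool_pos: [0.5292, -0.1803, 0.0816]
tool_rot: [-0.0, 0.89, 0.456, -0.0]
contact_force: [0.1, -0.0, -1.0]
gripper_width: 0.388
grasp_force: 60.5
time: 41.25
tool_pos: [0.5301, -0.1807, 0.083]
tool_rot: [0.001, 0.89, 0.457, 0.001]
contact_force: [0.6, -0.1, -1.1]
gripper_width: 0.392
grasp_force: 60.5
lid px [314. 296.] [  268   227   104   143 11998] tool frame [0.7 1.4] [69.4 41.1] 0.1 top 0.0287 x range [-34.  35.]
t 41.3 pos [ 0.5299 -0.1806  0.0827] yaw 54.32 tilt [ 1.6e-03 -8.0e-04 -1.0e+00] j6 0.16
turn 0.0004
tool cm (after turn) [-0.03 -0.09  4.07]
```

View pics/w12.png

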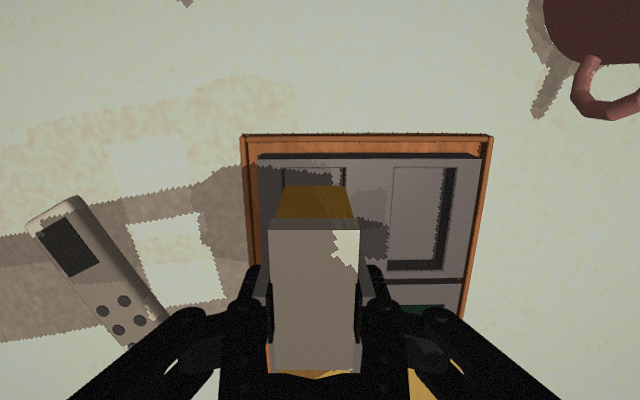

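The tin bottom (columns 276–354) is centred on the pocket (284–346). I lower it.

```bash
python3 -m crank '[{"x":-0.03,"y":-0.06,"z":1.2,"turn":0},{"x":0,"y":0,"z":0.8,"turn":0},{"x":0,"y":0,"z":0,"turn":0},{"x":0,"y":0,"z":0,"turn":0}]' -
python3 -m crank '[{"x":0,"y":0,"z":0.3,"turn":0},{"x":0,"y":0,"z":0.3,"turn":0},{"x":0,"y":0,"z":0.2,"turn":0},{"x":0,"y":0,"z":0,"turn":0}]' -
python3 -m crank '[{"x":0,"y":0,"z":0.3,"turn":0},{"x":0,"y":0,"z":0.3,"turn":0},{"x":0,"y":0,"z":0.3,"turn":0},{"x":0,"y":0,"z":0,"turn":0}]' -
python3 -m crank '[{"x":0,"y":0,"z":0.2,"turn":0},{"x":0,"y":0,"z":0.1,"turn":0},{"x":0,"y":0,"z":0,"turn":0}]' -
```

```text
time: 41.7
tool_pos: [0.5281, -0.1801, 0.0607]
tool_rot: [-0.001, 0.89, 0.456, -0.0]
contact_force: [0.0, 0.1, -1.5]
gripper_width: 0.39
grasp_force: 60.6
time: 42.1
tool_pos: [0.5284, -0.1802, 0.0532]
tool_rot: [-0.0, 0.89, 0.456, -0.0]
contact_force: [1.0, -0.1, -1.8]
gripper_width: 0.381
grasp_force: 60.6
time: 42.5
tool_pos: [0.5282, -0.1801, 0.0439]
tool_rot: [-0.001, 0.89, 0.456, -0.0]
contact_force: [-0.0, 0.5, -1.9]
gripper_width: 0.39
grasp_force: 60.6
time: 42.8
tool_pos: [0.529, -0.1805, 0.0427]
tool_rot: [0.0, 0.89, 0.457, 0.0]
contact_force: [-2.4, 0.6, 5.4]
gripper_width: 0.388
grasp_force: 61.1
```

```bash
python3 -m crank '[{"x":0,"y":0,"z":0,"turn":0},{"x":0,"y":0,"z":0,"turn":0},{"x":0,"y":0,"z":0,"turn":0},{"x":0,"y":0,"z":-1,"turn":0},{"x":0,"y":0,"z":-3,"turn":0}]' 62
python3 -m crank '[{"x":0,"y":0,"z":-4,"turn":0},{"x":0,"y":0,"z":-4,"turn":0},{"x":0,"y":0,"z":-4,"turn":0},{"x":0,"y":0,"z":-4,"turn":0},{"x":0,"y":0,"z":0,"turn":0}]' 100
python3 -m crank '[{"x":1.92,"y":-3.19,"z":0,"turn":0},{"x":1.92,"y":-3.19,"z":0,"turn":0},{"x":1.92,"y":-3.19,"z":0,"turn":0},{"x":1.92,"y":-3.19,"z":0,"turn":0},{"x":1.92,"y":-3.19,"z":0,"turn":0}]' -
python3 -m crank '[{"x":1.92,"y":-3.19,"z":0,"turn":0},{"x":1.92,"y":-3.19,"z":0,"turn":0},{"x":0,"y":0,"z":0,"turn":0},{"x":0,"y":0,"z":0,"turn":0},{"x":0,"y":0,"z":0,"turn":0}]' -
python3 - <<'E'
from h import *
to([.455,.0995,.03],54.3); tins(fn='w13.png')
E
```

```text
time: 43.3
tool_pos: [0.5262, -0.1791, 0.079]
tool_rot: [-0.003, 0.89, 0.456, -0.002]
contact_force: [0.7, 0.7, 0.1]
gripper_width: 0.619
grasp_force: 0.0
time: 43.8
tool_pos: [0.5318, -0.1818, 0.2506]
tool_rot: [0.006, 0.89, 0.457, 0.004]
contact_force: [0.6, -0.7, 0.5]
gripper_width: 1.0
grasp_force: 0.0
time: 44.3
tool_pos: [0.4541, -0.0081, 0.2415]
tool_rot: [-0.0, 0.89, 0.456, 0.0]
contact_force: [-0.0, 0.7, 0.5]
gripper_width: 1.0
grasp_force: 0.0
time: 44.8
tool_pos: [0.4259, 0.0584, 0.2416]
tool_rot: [0.0, 0.89, 0.456, -0.0]
contact_force: [0.0, 0.5, 0.1]
gripper_width: 0.999
grasp_force: 0.0
t 44.8 pos [0.4259 0.0584 0.2416] yaw 54.28 tilt [ 1.e-04 -4.e-04 -1.e+00] j6 0.59
turn -0.0004
tool cm (after turn) [ 5.04 -0.04 21.16]
[39. 35.] 2832 [297.2 320.3] [70.6 39.5] 17.5 [80. 35. 86.]
[472. 132.] 2591 [575.5   5.3] [69.  38.1] 25.6 [ 97.  48. 102.]
[314. 124.] 2389 [454.4 100.3] [50.7 52.5] 54.2 [154. 152. 141.]
[498. 280.] 406 [ 520.3 -167.3] [77.7 34.6] 30.8 [57. 49. 38.]
```

```bash
python3 -m crank '[{"x":1.7,"y":-0.05,"z":3,"turn":0},{"x":1.7,"y":-0.05,"z":3,"turn":0},{"x":1.67,"y":-0.04,"z":3,"turn":0},{"x":0,"y":0,"z":3,"turn":0},{"x":0,"y":0,"z":0,"turn":0}]' -
python3 -m crank '[{"x":0,"y":0,"z":3,"turn":0},{"x":0,"y":0,"z":2.7,"turn":0},{"x":0,"y":0,"z":2,"turn":0},{"x":0,"y":0,"z":1.4,"turn":0},{"x":0,"y":0,"z":0,"turn":0}]' -
python3 -m crank '[{"x":0,"y":0,"z":0,"turn":0},{"x":0,"y":0,"z":0,"turn":0},{"x":0,"y":0,"z":0,"turn":0},{"x":0,"y":0,"z":0,"turn":0},{"x":0,"y":0,"z":0,"turn":0}]' 0
python3 -m crank '[{"x":0,"y":0,"z":-1,"turn":0},{"x":0,"y":0,"z":-3,"turn":0},{"x":0,"y":0,"z":-4,"turn":0},{"x":0,"y":0,"z":-4,"turn":0},{"x":0,"y":0,"z":0,"turn":0}]' -
python3 -m crank '[{"x":0,"y":0,"z":0,"turn":0},{"x":0,"y":0,"z":0,"turn":0},{"x":0,"y":0,"z":0,"turn":0},{"x":0,"y":0,"z":0,"turn":0},{"x":0,"y":0,"z":0,"turn":0}]' -
python3 - <<'E'
from h import *
inhand(.030,'w14.png'); to([.4246,-.3259,.15],54.3)
E
```

```text
time: 45.35
tool_pos: [0.451, 0.1001, 0.1165]
tool_rot: [-0.002, 0.89, 0.456, -0.005]
contact_force: [-0.4, 0.2, -0.0]
gripper_width: 0.999
grasp_force: 0.0
time: 45.85
tool_pos: [0.4535, 0.1004, 0.0297]
tool_rot: [-0.0, 0.89, 0.456, -0.001]
contact_force: [-0.8, 0.7, -0.1]
gripper_width: 1.002
grasp_force: 0.0
time: 46.35
tool_pos: [0.4559, 0.1012, 0.0327]
tool_rot: [0.001, 0.89, 0.457, 0.002]
contact_force: [0.3, 0.4, 5.2]
gripper_width: 0.588
grasp_force: 62.9
time: 46.85
tool_pos: [0.4578, 0.1015, 0.1577]
tool_rot: [0.002, 0.89, 0.457, 0.006]
contact_force: [0.9, 0.6, -1.7]
gripper_width: 0.591
grasp_force: 63.0
time: 47.35
tool_pos: [0.4535, 0.1011, 0.1495]
tool_rot: [-0.0, 0.89, 0.457, -0.001]
contact_force: [-0.1, -0.5, -2.0]
gripper_width: 0.586
grasp_force: 63.0
lid px [314. 305.] [  250   251   129   109 10953] tool frame [-0.4 -0.9] [53.1 51.4] 0.8 top 0.0296 x range [-25.8  25.2]
t 47.4 pos [0.4537 0.1011 0.1498] yaw 54.32 tilt [-1.5e-03 -1.0e-04 -1.0e+00] j6 0.68
turn 0.0004
tool cm (after turn) [-3.637e+01  2.256e+01 -1.000e-02]
```

```bash
python3 -m crank '[{"x":-3.3,"y":2.05,"z":0,"turn":0},{"x":-3.3,"y":2.05,"z":0,"turn":0},{"x":-3.3,"y":2.05,"z":0,"turn":0},{"x":-3.3,"y":2.05,"z":0,"turn":0},{"x":-3.3,"y":2.05,"z":0,"turn":0}]' -
python3 -m crank '[{"x":-3.3,"y":2.05,"z":0,"turn":0},{"x":-3.3,"y":2.05,"z":0,"turn":0},{"x":-3.3,"y":2.05,"z":0,"turn":0},{"x":-3.3,"y":2.05,"z":0,"turn":0},{"x":-3.3,"y":2.05,"z":0,"turn":0}]' -
python3 -m crank '[{"x":-3.3,"y":2.05,"z":0,"turn":0},{"x":0,"y":0,"z":0,"turn":0},{"x":0,"y":0,"z":2.5,"turn":0},{"x":0,"y":0,"z":2.5,"turn":0},{"x":0,"y":0,"z":2.0,"turn":0}]' -
python3 -m crank '[{"x":0,"y":0,"z":0,"turn":0},{"x":0,"y":0,"z":0,"turn":0},{"x":0,"y":0,"z":0,"turn":0},{"x":0,"y":0,"z":0,"turn":0},{"x":0,"y":0,"z":0,"turn":0}]' -
python3 - <<'E'
from h import *
inhand(.0294,'w15.png'); to([.4249,-.3255,.042],54.3)
E
```

```text
time: 47.9
tool_pos: [0.4408, -0.0942, 0.1506]
tool_rot: [0.0, 0.89, 0.457, 0.0]
contact_force: [0.7, -0.8, -2.0]
gripper_width: 0.588
grasp_force: 63.1
time: 48.4
tool_pos: [0.4278, -0.2881, 0.1504]
tool_rot: [-0.0, 0.89, 0.456, 0.0]
contact_force: [2.2, 0.2, -1.7]
gripper_width: 0.587
grasp_force: 63.1
time: 48.9
tool_pos: [0.4251, -0.3244, 0.0789]
tool_rot: [-0.001, 0.89, 0.456, -0.0]
contact_force: [-0.5, 0.7, -1.5]
gripper_width: 0.596
grasp_force: 63.4
time: 49.4
tool_pos: [0.4262, -0.3258, 0.0819]
tool_rot: [0.001, 0.89, 0.457, 0.0]
contact_force: [-0.2, 0.5, -3.0]
gripper_width: 0.59
grasp_force: 63.3
lid px [314. 305.] [  250   250   128   110 10965] tool frame [-0.7 -0.9] [53.7 51.4] 0.4 top 0.0296 x range [-26.3  25.3]
t 49.45 pos [ 0.426  -0.3257  0.0816] yaw 54.33 tilt [ 0.0013 -0.0012 -1.    ] j6 -0.17
turn 0.0005
tool cm (after turn) [-0.05 -0.11  3.96]
```

View pics/w15.png

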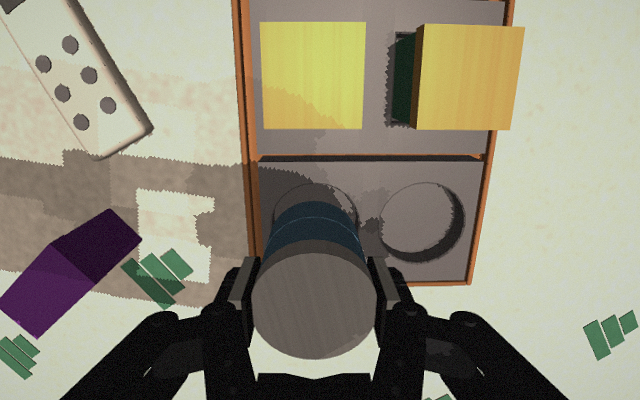

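The round tin hangs over its pocket (pocket centre column 315, tin 314), and both squares sit in theirs at (313,75) and (465,78). I lower it.

```bash
python3 -m crank '[{"x":-0.04,"y":-0.05,"z":1.2,"turn":0},{"x":0,"y":0,"z":0.7,"turn":0},{"x":0,"y":0,"z":0,"turn":0},{"x":0,"y":0,"z":0,"turn":0}]' -
python3 -m crank '[{"x":0,"y":0,"z":0.3,"turn":0},{"x":0,"y":0,"z":0.3,"turn":0},{"x":0,"y":0,"z":0.2,"turn":0},{"x":0,"y":0,"z":0,"turn":0}]' -
python3 -m crank '[{"x":0,"y":0,"z":0.3,"turn":0},{"x":0,"y":0,"z":0.3,"turn":0},{"x":0,"y":0,"z":0.3,"turn":0},{"x":0,"y":0,"z":0,"turn":0}]' -
python3 -m crank '[{"x":0,"y":0,"z":0.2,"turn":0},{"x":0,"y":0,"z":0.1,"turn":0},{"x":0,"y":0,"z":0,"turn":0}]' -
```

```text
time: 49.85
tool_pos: [0.4245, -0.3249, 0.0608]
tool_rot: [-0.001, 0.89, 0.456, -0.0]
contact_force: [-0.2, 0.4, -2.0]
gripper_width: 0.593
grasp_force: 63.3
time: 50.25
tool_pos: [0.4248, -0.3252, 0.0533]
tool_rot: [-0.0, 0.89, 0.457, -0.0]
contact_force: [-0.7, -0.5, -1.2]
gripper_width: 0.591
grasp_force: 63.3
time: 50.65
tool_pos: [0.4248, -0.3252, 0.0441]
tool_rot: [-0.0, 0.89, 0.457, -0.0]
contact_force: [0.2, -0.3, -2.9]
gripper_width: 0.592
grasp_force: 63.3
time: 50.95
tool_pos: [0.4249, -0.3254, 0.0418]
tool_rot: [0.0, 0.89, 0.456, -0.0]
contact_force: [-0.5, -0.0, -0.3]
gripper_width: 0.592
grasp_force: 63.8
```

```bash
python3 -m crank '[{"x":0,"y":0,"z":0.05,"turn":0},{"x":0,"y":0,"z":0,"turn":0}]' -
python3 -m crank '[{"x":0,"y":0,"z":0,"turn":0},{"x":0,"y":0,"z":0,"turn":0},{"x":0,"y":0,"z":0,"turn":0},{"x":0,"y":0,"z":-1,"turn":0},{"x":0,"y":0,"z":-3,"turn":0}]' 80
python3 -m crank '[{"x":0,"y":0,"z":-4,"turn":0},{"x":0,"y":0,"z":-4,"turn":0},{"x":0,"y":0,"z":-4,"turn":0},{"x":0,"y":0,"z":-4,"turn":0},{"x":0,"y":0,"z":-4,"turn":0}]' -
python3 -m crank '[{"x":-3.5,"y":0,"z":-2,"turn":0},{"x":-3.5,"y":0,"z":-2,"turn":0},{"x":-3.5,"y":0,"z":-2,"turn":0},{"x":0,"y":0,"z":0,"turn":0},{"x":0,"y":0,"z":0,"turn":0}]' -
python3 - <<'E'
from h import *
to([.4,-.3,.3])
im,d,m=snap('wrist'); save(im,'w16.png'); P=cloud(m,d); Z=P[...,2]
for n,(x,y) in dict(sq0=(.534,-.294),sq1=(.477,-.253),ob=(.5296,-.18),rd=(.4246,-.326)).items():
    k=(np.hypot(P[...,0]-x,P[...,1]-y)<.014)&(Z>.03)&(Z<.12); print(n,k.sum(),np.nanpercentile(Z[k],[5,50,95]).round(4) if k.sum() else '')
im,d,m=snap('top'); save(cv2.resize(im[110:310,160:480],None,fx=2.4,fy=2.4,interpolation=cv2.INTER_CUBIC),'topend.png'); P=cloud(m,d);Z=P[...,2]
for n,(x,y) in dict(sq0=(.534,-.294),sq1=(.477,-.253),ob=(.5296,-.18),rd=(.4246,-.326)).items():
    k=(np.hypot(P[...,0]-x,P[...,1]-y)<.014)&(Z>.03)&(Z<.12); print(n,k.sum(),np.nanpercentile(Z[k],[5,50,95]).round(4) if k.sum() else '')
mk=((Z>.05)&(Z<.08)).astype(np.uint8); n,l,st,c=cv2.connectedComponentsWithStats(mk)
for i in range(1,n):
    if 100<st[i,4]<320: print(c[i].round(),st[i,4],im[l==i].mean(0).round())
E
```

```text
time: 51.15
tool_pos: [0.4249, -0.3254, 0.0417]
tool_rot: [-0.0, 0.89, 0.457, -0.0]
contact_force: [-2.9, 2.0, 4.4]
gripper_width: 0.592
grasp_force: 63.8
time: 51.65
tool_pos: [0.423, -0.3234, 0.0786]
tool_rot: [-0.003, 0.89, 0.456, -0.001]
contact_force: [-0.0, 0.3, 1.0]
gripper_width: 0.799
grasp_force: 0.0
time: 52.15
tool_pos: [0.4248, -0.3251, 0.2837]
tool_rot: [0.001, 0.89, 0.457, 0.0]
contact_force: [0.4, -1.2, 0.4]
gripper_width: 0.801
grasp_force: 0.0
time: 52.65
tool_pos: [0.3634, -0.411, 0.3421]
tool_rot: [0.001, 0.89, 0.456, 0.0]
contact_force: [0.3, -0.0, -0.8]
gripper_width: 0.803
grasp_force: 0.0
t 52.65 pos [ 0.3634 -0.411   0.3421] yaw 54.24 tilt [ 0.0012 -0.001  -1.    ] j6 -0.36
tool cm (after turn) [11.15 -3.53  4.21]
sq0 0 
sq1 0 
ob 0 
rd 474 [0.07   0.0712 0.0727]
sq0 59 [0.0667 0.0718 0.0774]
sq1 61 [0.0661 0.0721 0.0772]
ob 60 [0.0674 0.0721 0.0796]
rd 58 [0.0643 0.0702 0.0755]
[158.  90.] 265 [60. 50. 39.]
[185. 117.] 229 [62. 54. 43.]
[427. 120.] 157 [71. 69. 63.]
[155. 170.] 170 [63. 59. 53.]
[322. 187.] 229 [111.  75. 109.]
[380. 202.] 250 [124. 125. 128.]
[415. 200.] 202 [122. 116.  66.]
[403. 217.] 213 [122. 118.  67.]
[426. 234.] 235 [119. 116. 106.]
[224. 275.] 241 [99. 67. 99.]
[404. 282.] 231 [89. 57. 88.]
```

View pics/topend.png

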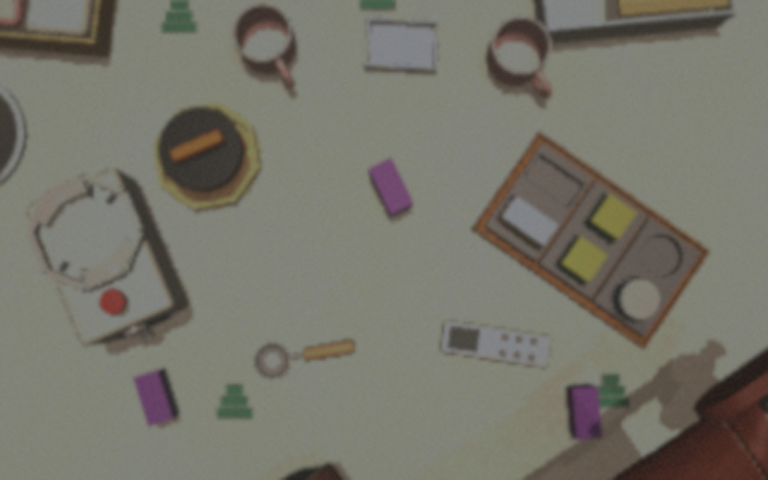

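The final view shows all four tins in their pockets with lids at about 0.071 (squares (613,215) and (583,258), oblong (525,222), round (638,298)), the hopper upright in the nest at (200,150), and everything else in place.

```bash
python3 -c "
from plant import manip; print(manip.job_done())"
```

```text
the job is handed in; nothing more can be done
None
```

The job is handed in: I pressed the release button fully down, turned the hopper a quarter turn anticlockwise, lifted it off and set it upright in the nest. All four tins on the table (two square, one round, one oblong) are home in their own pockets, and the last pictures show the mugs, dish, remote, spoon and purple look-alikes where they were.

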